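# Load the stapler and staple a tear-off calendar

## Robot

A 7-joint arm with a two-finger parallel gripper is mounted at the origin on the work surface. World frame = base frame: x ahead of the robot, y to its left, z up, the work surface at z = 0. Lengths are in m, angles in rad, forces in N, time in s.
With the tool pointing down it reaches from about 0.425 to 0.875 m from the base axis. Payload 8.4 kg.
Tool frame: the origin (TCP) lies on the centre line of the jaws, within the pads' length; the fingertips stand 8 mm ahead of it and the grasp point (between the pads) lies 11 mm behind it (robot.tip_extent is the z of the fingertips in the tool frame, in m); z points along the fingers, y is the line along which they close (so a half turn about z gives the same grasp; the last joint's range is limited). The gripper opens to 87 mm and grips with 3 to 60 N. Pads are 19 mm wide; open, the fingers measure 117 mm over their backs; the gripper's body (75 mm by 190 mm) begins 51 mm behind the grasp point.
Start: joints at [1.2, 0.333, 0.04, 1.465, -0.013, 1.343, -0.059], TCP at [0.174, -0.626, 0.231] pointing down, gripper open.
Joint ranges: [-2.58, 2.58], [-0.38, 2.09], [-1.3, 1.39], [0.25, 2.4], [-1.5, 4.64], [0.08, 2.09], [-2.65, 2.65]. Speed limits (rad/s): [2.22, 2.22, 2.79, 2.79, 3.14, 3.14, 3.14].

## Interface

Orientations are given as a rotation vector (axis times angle).
In Python, from workcell import robot gives the robot as it stands.
- The arm moves only by the tool move_arm, never from a script. Its arguments are lists of equal length, an entry for each row: "gripper": the gripper's target within -1 to 1 (fully open at 1, half-way at 0, shut at -1); "travel": the shift along the tool's x, y, z in m, a list of three; "spin": the turn about the tool's z in rad. In form: {"gripper": [gripper, ...], "travel": [[x, y, z], ...], "spin": [spin, ...]}. A call has 1 to 20 rows; each row shifts and turns the commanded pose from where the row before left it, along the tool's axes as they then stand; what a row does not reach is not made up. A row lasts 1/12 s, in which the tool goes at most 41.7 mm and 7.16 degrees, less where a joint would pass 70% of its speed; a pose out of reach is approached as far as the arm can. A call is refused whole if a number of a shift passes 0.0417 or a number of a turn 0.125, either way. A call with a gripper value outside its range is refused whole. The fingers move at their own pace and stop on an object; "squeeze" is the grip in N (left out, the last holds). Time passes only in rows, so rows that do not move let the fingers close. It gives the time, the measured TCP pose, the force, the opening and the grip force at its end, in the units of the state.
- robot.observe(): the state, without advancing time (a new reading comes with each control period).
- robot.snapshot(name): name is "side" or "top" or "wrist"; returns the picture (384x512x3 uint8, red, green, blue); there is no depth.
- robot.calibration(name): a dict with "fx", "fy", "cx", "cy" (pixels), "R" (3x3) and "t" (3): a world point X has camera coordinates R X + t; the wrist camera has in their place "hand_eye" (4x4, takes a point from camera to tool coordinates, whose origin is the TCP and whose axes are the flange's). Camera axes: x right, y down, z forward; pixel columns grow to the right and rows downward; lengths in m; the calibration is good to about 2 mm. A picture is of the moment at which its call begins: read the wrist's pose just before it. calibration takes no time and is no camera call.
- robot.hand_in(): hands the job in; it is judged then, once.
Trained networks look in the newest picture that a camera, given by its name, has taken for a name from the list of things; names that differ only in an ending like _2 or _b are one class to them, and where a whole thing is asked for, a point or a joint stands for the part that bears it (a point fixed in the world has none). Each returns a list of dicts, best first, with "p" (0 to 1); they miss things now and then, are a little off and sometimes report something else, mostly with a low value. They report only what shows in the picture. A call takes as long as a camera call. They do not tell look-alikes from the thing itself.
- robot.silhouettes(camera, target): "region" (384x512 bool, what is visible of it) and "rect" ([left, top, right, bottom] in pixels, round what is visible of it).
The state is a dict: "time_s": time; "q": joint angles; "qvel": joint speeds; "joint_efforts": joint torques, N m; "position": TCP position; "orientation": TCP orientation; "ft_force": force on the tool from outside, world axes, zero at the start; "torque": the same for the moment, N m; "finger_gap": finger opening in m; "gripper_force": force on a finger pad.
Only numpy, scipy, OpenCV 4.12 (cv2) and the standard library are available. Lean on these libraries where they do the work, as an engineer would, in place of code of your own. Each camera call takes 0.05 s, during which the arm holds its last target. There are 200 camera calls.

## Task

Reload the electric stapler and staple the calendar: pull its magazine rail fully back, set every staple strip on the table astride the core ahead of the brass follower, and push the rail fully home again. Lay the chipboard back squarely between the two lines of the feed table, up against the stop deep under the head, slide the calendar pad over it, red edge first, until the two are flush all round, then press the red button right down and let go, leaving the calendar in place. Never press the button with the rail open, and leave the spray can, sunglasses and tape measure alone.

Things in the scene. Friction and masses are not known exactly. Their poses are not given: they have to be found in the camera images.
- fire_top (a point): Top centre of the red push button (24 mm across) on the stapler's head, 127 mm above the table; pressed straight down.
- fire (a joint): Button travel: 0 released, 0.006 m fully down (5 N). Springs back.
- stapler: Grey electric flat stapler with a blue head, fixed to the table. Origin on the table below the back stop of its throat; +y runs rearwards along the magazine, -y towards the feed side, z up (yaw within 0.25 of the world). Grey frame behind the head: 48 mm wide, y = 0 to 285 mm, top at z = 55 mm, in a housing 84 mm wide, 44 mm high.
- stop (a point): Foot of the throat's stop, an upright face at stapler y = 0 (x = 0, z = 12 mm: level with the feed table's top). Feed table: flat steel, 150 mm wide, y = -155 to 0 mm, two dark lines along it 31 mm either side of x = 0. The blue head (60 mm wide, y = -44 to 0, z = 38 to 105 mm) overhangs it: the throat is 26 mm high and 44 mm deep.
- core (a point): Front end of the steel core, on its top, where it meets the head's rear face (stapler x = 0, y = 0, z = 75 mm). The core stands along the middle of the frame to its rear end: 7 mm wide up to z = 69 mm, 4 mm wide from there to 75 mm. Strips ride astride it, length along it, crown on its top: a seated strip's centre is at x = 0, z = 69 mm.
- rail (a joint): Magazine rail: dark carriage (34 mm wide, 40 mm long, z = 55 to 90 mm) sliding along the stapler's y. 0 = fully home, 0.110 m = fully back; above 0.103 counts as fully back, below 0.005 as home. Stiff: about 9 N of friction holds it wherever it is left; closing over strips also compresses the follower's spring (up to 7 N more).
- rail_tab (a point): Centre of the orange grip tab on top of the rail carriage: 16 mm wide in stapler x, 24 mm long in y, 30 mm high (15 mm above and below this point, which is at stapler y = 132 mm + rail value, z = 105 mm). Free all round, to be pinched from above or pushed.
- follower (a joint): Brass spring follower ahead of the rail carriage; 0 = sprung fully forward relative to the rail, grows to 0.088 m as strips push it back towards the carriage. 3 N at 0, 6.5 N fully back.
- follower_face (a point): Centre of the follower's front face (15 mm wide, 20 mm high), which pushes on the strips: at stapler y = 24 mm + rail value + follower value. With the rail fully back it stands 134 mm behind the head's rear face: room for four strips end to end.
- strip1_mid (a point): Staple strip, bright metal with an inverted U section (crown up, open below): 16 mm wide in x, 27 mm long in y, 17 mm high; legs and crown 2.5 mm thick, so it is 11 mm wide inside. Starts standing on its legs on the table, left of the robot. This point is its centre, half-way up. Two to four strips are there; absent ones read None. Either end first.
- strip2_mid (a point): Staple strip, bright metal with an inverted U section (crown up, open below): 16 mm wide in x, 27 mm long in y, 17 mm high; legs and crown 2.5 mm thick, so it is 11 mm wide inside. Starts standing on its legs on the table, left of the robot. This point is its centre, half-way up. Two to four strips are there; absent ones read None. Either end first.
- strip3_mid (a point): Staple strip, bright metal with an inverted U section (crown up, open below): 16 mm wide in x, 27 mm long in y, 17 mm high; legs and crown 2.5 mm thick, so it is 11 mm wide inside. Starts standing on its legs on the table, left of the robot. This point is its centre, half-way up. Two to four strips are there; absent ones read None. Either end first.
- strip4_mid (a point): Staple strip, bright metal with an inverted U section (crown up, open below): 16 mm wide in x, 27 mm long in y, 17 mm high; legs and crown 2.5 mm thick, so it is 11 mm wide inside. Starts standing on its legs on the table, left of the robot. This point is its centre, half-way up. Two to four strips are there; absent ones read None. Either end first.
- board_mid (a point): Chipboard back of the calendar, brown flat board: 60 mm wide in x, 140 mm long in y, 6 mm thick, lying flat on the table on the robot's right. This point is its centre, half-way up. Home: its +y (or -y) short edge against the stop, centre at stapler x = 0, y = -70 mm, z = 15 mm.
- pad_mid (a point): Glued calendar pad, stiff white block with a red binding strip along its +y short edge, picture on top: 60 mm wide in x, 140 mm long in y, 10 mm thick, lying flat on the table on the robot's right. This point is its centre, half-way up. Home: centre at stapler x = 0, y = -70 mm, z = 23 mm.
- pad_edge (a point): Middle of the pad's red short edge (70 mm from the pad's centre along its +y), the edge that is stapled: at home it is against the stop, at stapler y = 0.
- spray_mid (a point): Blue and white aerosol can with black cap, 60 mm across, 200 mm tall, standing beyond the stapler; centre. Bystander.
- sunglasses_mid (a point): Dark sunglasses standing open on the table, 140 mm wide, 105 mm deep, 50 mm high; centre of their footprint. Bystander.
- tape_mid (a point): Yellow tape measure, 65 x 35 x 60 mm; centre. Bystander.
Not all that is in view belongs to the job. There is more than one size of the part that bears pad_mid; the job needs the largest.

How it is judged:
On the way, in this order (a step that is already met when the one before it is completed fails the run):
1. the magazine rail has been pulled fully back (value of joint rail above 0.103 m), for 0.2 s.
2. every staple strip sits down astride the core, ahead of the follower (x of strip1_mid in the frame of stapler between -0.004 and 0.004 m and y of strip1_mid in the frame of stapler between 0.01 and 0.125 m and z of strip1_mid in the frame of stapler between 0.066 and 0.072 m and angle between the y axis of each of strip1_mid, strip2_mid, strip3_mid, strip4_mid and the y axis of stapler, either way round below 0.1 rad and x of strip2_mid in the frame of stapler between -0.004 and 0.004 m and y of strip2_mid in the frame of stapler between 0.01 and 0.125 m and z of strip2_mid in the frame of stapler between 0.066 and 0.072 m and x of strip3_mid in the frame of stapler between -0.004 and 0.004 m and y of strip3_mid in the frame of stapler between 0.01 and 0.125 m and z of strip3_mid in the frame of stapler between 0.066 and 0.072 m and x of strip4_mid in the frame of stapler between -0.004 and 0.004 m and y of strip4_mid in the frame of stapler between 0.01 and 0.125 m and z of strip4_mid in the frame of stapler between 0.066 and 0.072 m), for 0.2 s.
3. the rail is pushed fully home with the strips in front of the follower (x of strip1_mid in the frame of stapler between -0.004 and 0.004 m and y of strip1_mid in the frame of stapler between 0.01 and 0.1 m and z of strip1_mid in the frame of stapler between 0.066 and 0.072 m and angle between the y axis of each of strip1_mid, strip2_mid, strip3_mid, strip4_mid and the y axis of stapler, either way round below 0.1 rad and x of strip2_mid in the frame of stapler between -0.004 and 0.004 m and y of strip2_mid in the frame of stapler between 0.01 and 0.1 m and z of strip2_mid in the frame of stapler between 0.066 and 0.072 m and x of strip3_mid in the frame of stapler between -0.004 and 0.004 m and y of strip3_mid in the frame of stapler between 0.01 and 0.1 m and z of strip3_mid in the frame of stapler between 0.066 and 0.072 m and x of strip4_mid in the frame of stapler between -0.004 and 0.004 m and y of strip4_mid in the frame of stapler between 0.01 and 0.1 m and z of strip4_mid in the frame of stapler between 0.066 and 0.072 m and value of joint rail below 0.005 m), for 0.3 s.
4. the button is pressed right down with board and pad flush against the stop and the rail home (all of step 3 and y of board_mid in the frame of stapler between -0.0735 and -0.0665 m and x of board_mid in the frame of stapler between -0.007 and 0.007 m and angle between the y axis of board_mid and the y axis of stapler, either way round below 0.08 rad and z of board_mid in the frame of stapler between 0.013 and 0.018 m and x of pad_mid in the frame of board_mid between -0.0035 and 0.0035 m and y of pad_mid in the frame of board_mid between -0.0035 and 0.0035 m and z of pad_mid in the frame of board_mid between 0.006 and 0.0105 m and angle between the y axis of pad_mid and the y axis of board_mid, either way round below 0.05 rad and y of pad_edge in the frame of stapler above -0.02 m and value of joint fire above 0.0045 m), for 0.05 s.
At the end, for the whole second after the job is handed in: Rail home (within 5 mm) with every strip down astride the core; chipboard back against the stop within 3.5 mm, midway between the lines within 7 mm and square within 0.08 rad; pad on it flush within 3.5 mm and 0.05 rad, red edge at the stop; button released; everything at rest (all of step 3 and y of board_mid in the frame of stapler between -0.0735 and -0.0665 m and x of board_mid in the frame of stapler between -0.007 and 0.007 m and angle between the y axis of board_mid and the y axis of stapler, either way round below 0.08 rad and z of board_mid in the frame of stapler between 0.013 and 0.018 m and x of pad_mid in the frame of board_mid between -0.0035 and 0.0035 m and y of pad_mid in the frame of board_mid between -0.0035 and 0.0035 m and z of pad_mid in the frame of board_mid between 0.006 and 0.0105 m and angle between the y axis of pad_mid and the y axis of board_mid, either way round below 0.05 rad and y of pad_edge in the frame of stapler above -0.02 m and linear speed of each of board, pad, strip1, strip2, strip3, strip4 below 0.02 m/s and value of joint fire below 0.002 m); the robot touches nothing.
It fails at once if the button is pressed while the rail is open (value of joint fire above 0.003 m and value of joint rail above 0.012 m).
It fails at once if the spray can is disturbed (distance of spray_mid from where it was at the start of the episode above 0.03 m or angle between spray_mid's own z axis and vertical above 0.5 rad).
It fails at once if the sunglasses is disturbed (distance of sunglasses_mid from where it was at the start of the episode above 0.03 m or angle between sunglasses_mid's own z axis and vertical above 0.5 rad).
It fails at once if the tape measure is disturbed (distance of tape_mid from where it was at the start of the episode above 0.03 m or angle between tape_mid's own z axis and vertical above 0.5 rad).
Of strip1, strip2, strip3, strip4 only 2 to 4 are there at a start; the rules pass over those that are not, and their reading is None.
At some moment in a run one of board, pad may be knocked a few centimetres aside while the robot is not near it.
It also fails if it takes over 210 s, if anything falls off the work surface, if the arm or the gripper's body presses on something with over 40 N, if the wrist force passes 120 N, or if a joint passes its speed limit or range.

## Working session

There is one attempt and no reset: what is moved stays moved. The work goes in short steps, Python scripts to look and compute and a tool call to move; the robot and the scene stay as the last step left them, time stands still between calls to the robot, and variables do not carry over. Pictures are saved under pics/ and viewed, at most 14 in all, crops included, and the job is handed in when it is done.

Besides the shell and the picture viewer there is one more tool, called after "Emit:" by a JSON object that holds its "api" and its "payload". move_arm: Moves the arm, as the interface text tells. Its arguments: {"type":"object","properties":{"gripper":{"type":"array"},"travel":{"type":"array"},"spin":{"type":"array"},"squeeze":{"type":"number"}},"required":["gripper","travel","spin"]}

```bash
ls; mkdir -p pics; python3 - <<'E'
from workcell import robot
import cv2,numpy as np
s=robot.observe();print(s)
for n in("side","top"):
    im=robot.snapshot(n);cv2.imwrite(f"pics/{n}0.png",im[:,:,::-1])
    c=robot.calibration(n);print(n,{k:np.round(v,4).tolist() for k,v in c.items()})
print(robot.calibration("wrist"), robot.tip_extent)
E
```

```text
pics
{'time_s': 0.0, 'q': array([ 1.19981244,  0.33392665,  0.03987272,  1.46627299, -0.01338729,
        1.34332345, -0.05851357]), 'qvel': array([ 0.00178855,  0.0007526 ,  0.00192422,  0.0003824 , -0.00029691,
       -0.00028073, -0.00235432]), 'joint_efforts': array([-1.03640465e-03, -6.56372809e+01,  1.33436065e+00, -4.03811252e+01,
       -5.99302165e-02,  4.47848020e-02,  1.65375441e-04]), 'position': array([ 0.17433524, -0.62569976,  0.22964825]), 'orientation': array([-3.11102301e+00, -4.25342007e-01,  5.47964751e-04]), 'ft_force': array([ 1.10390581,  0.40215314, -0.04662743]), 'torque': array([ 0.03779573, -0.01179552,  0.02304222]), 'gripper_force': 0.0, 'finger_gap': 0.08694379942684809}
side {'fx': 402.5322, 'fy': 402.5322, 'cx': 257.8314, 'cy': 189.5751, 'R': [[-0.9345, -0.3559, 0.0049], [-0.2136, 0.5497, -0.8076], [0.2847, -0.7558, -0.5897]], 't': [0.5223, 0.2053, 1.225]}
top {'fx': 429.3743, 'fy': 429.3743, 'cx': 246.0498, 'cy': 185.1003, 'R': [[0.0298, -0.9995, 0.0141], [-0.9831, -0.0319, -0.1802], [0.1805, -0.0085, -0.9835]], 't': [-0.0103, 0.539, 1.1514]}
{'fx': 324.60330494813996, 'fy': 324.60330494813996, 'cx': 249.44158766803776, 'cy': 187.39299459321072, 'hand_eye': array([[-4.37602850e-05, -9.62652111e-01, -2.70741411e-01,
         7.37383310e-02],
       [ 9.99999917e-01, -1.51651951e-04,  3.77584606e-04,
        -1.28959916e-03],
       [-4.04541081e-04, -2.70741372e-01,  9.62652038e-01,
        -1.53382832e-01],
       [ 0.00000000e+00,  0.00000000e+00,  0.00000000e+00,
         1.00000000e+00]])} 0.008
```

View pics/top0.png

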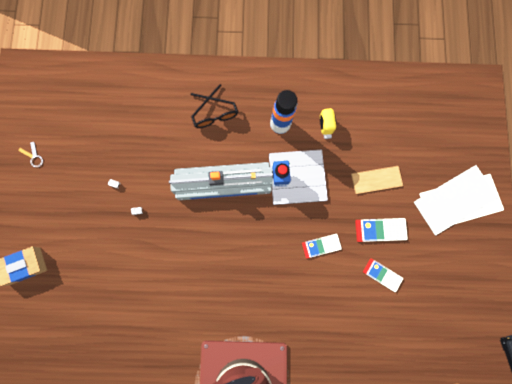

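View pics/side0.png

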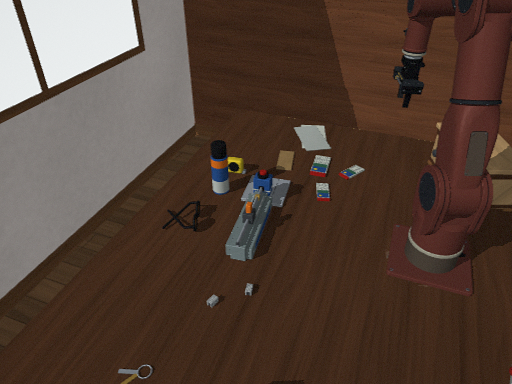

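The top picture shows the stapler with its red button at (282,170), orange tab at (215,177) and strips at (114,184) and (137,211). The board is at (377,180). There are three candidate pads: (381,230), which is the largest, (322,246) and (385,275). Paper sheets lie at (460,200). The side view agrees, with two strips.

```bash
cat > h.py <<'E'
from workcell import robot
import numpy as np, cv2
from scipy.spatial.transform import Rotation as Ro
def cam(n,s=None):
    c=robot.calibration(n);K=np.array([[c["fx"],0,c["cx"]],[0,c["fy"],c["cy"]],[0,0,1]])
    if n!="wrist": return K,np.array(c["R"]),np.array(c["t"])
    s=s or robot.observe();T=np.eye(4);T[:3,:3]=Ro.from_rotvec(s["orientation"]).as_matrix();T[:3,3]=s["position"]
    M=np.linalg.inv(T@c["hand_eye"]);return K,M[:3,:3],M[:3,3]
def unproj(C,uv,z):
    K,R,t=C;uv=np.atleast_2d(np.array(uv,float));d=np.c_[uv,np.ones(len(uv))]@np.linalg.inv(K).T@R
    o=-R.T@t;return o+d*((z-o[2])/d[:,2])[:,None]
def proj(C,X):
    K,R,t=C;p=(np.atleast_2d(X)@R.T+t)@K.T;return p[:,:2]/p[:,2:]
def rects(C,region,z):
    """min-area rectangle of region on plane z: centre, (long,short), yaw of the long axis"""
    cs,_=cv2.findContours(region.astype(np.uint8),cv2.RETR_EXTERNAL,cv2.CHAIN_APPROX_NONE)
    c=max(cs,key=cv2.contourArea)[:,0,:]
    P=unproj(C,c,z)[:,:2].astype(np.float32);(x,y),(w,h),a=cv2.minAreaRect(P*1000)
    a=np.radians(a);
    if w<h: w,h,a=h,w,a+np.pi/2
    return np.array([x,y])/1000,(round(w),round(h)),(a+np.pi/2)%np.pi-np.pi/2
def yaw():
    s=robot.observe();R=Ro.from_rotvec(s["orientation"]).as_matrix();return np.arctan2(R[1,0],R[0,0])
def plan(target,yawt=None):
    """travel in tool axes to target xyz and spin to tool-x yaw (mod pi)"""
    s=robot.observe();R=Ro.from_rotvec(s["orientation"]).as_matrix()
    d=R.T@(np.array(target)-s["position"]);y=yaw()
    sp=None if yawt is None else -((yawt-y+np.pi/2)%np.pi-np.pi/2)
    print("travel",np.round(d,4),"spin",sp,"tilt",np.round(R[:,2],3))
E
python3 - <<'E'
from h import *
C=cam("top");im=robot.snapshot("top")
for n,z in [("stapler",.0),("fire_top",.127),("rail_tab",.12),("strip1_mid",.017),("board_mid",.006),("pad_mid",.01),("spray_mid",0.2),("sunglasses_mid",.03),("tape_mid",.06)]:
    for r in robot.silhouettes("top",n):
        c,sz,a=rects(C,r["region"],z);print(n,round(r["p"],2),np.round(r["rect"]),np.round(c,4),sz,round(a,3))
cv2.imwrite("pics/crop0.png",cv2.resize(im[150:300,100:420,::-1],None,fx=2.5,fy=2.5,interpolation=cv2.INTER_CUBIC))
print(yaw())
E
```

```text
stapler 0.81 [166. 150. 328. 204.] [0.5614 0.0013] (452, 152) -1.461
fire_top 0.7 [193.  87. 238. 129.] [0.7218 0.1031] (123, 96) -0.867
fire_top 0.56 [278. 167. 288. 172.] [ 0.5689 -0.0882] (19, 17) -0.752
fire_top 0.2 [352. 168. 403. 194.] [ 0.5503 -0.3367] (128, 54) -1.373
rail_tab 0.88 [212. 172. 256. 188.] [0.5427 0.0802] (50, 38) -1.538
strip1_mid 0.56 [136. 207. 144. 216.] [0.4604 0.3138] (26, 17) -1.539
strip1_mid 0.55 [323. 108. 338. 140.] [ 0.7378 -0.2301] (90, 47) 0.099
board_mid 0.65 [351. 167. 404. 194.] [ 0.5742 -0.3744] (144, 64) -1.395
board_mid 0.49 [207. 170. 260. 187.] [0.5645 0.0678] (93, 44) -1.538
pad_mid 0.83 [362. 259. 402. 296.] [ 0.3031 -0.3837] (106, 48) 1.027
pad_mid 0.58 [357. 218. 405. 240.] [ 0.4292 -0.3819] (141, 60) -1.503
pad_mid 0.58 [302. 233. 340. 256.] [ 0.379  -0.2119] (104, 45) -1.325
spray_mid 0.95 [274.  90. 299. 134.] [ 0.7039 -0.0812] (115, 56) -0.296
sunglasses_mid 0.96 [192.  87. 241. 129.] [0.7648 0.1142] (136, 109) -1.005
tape_mid 0.65 [324. 108. 335. 140.] [ 0.722  -0.2204] (84, 43) -0.001
0.2717418332834847
```

View pics/crop0.png

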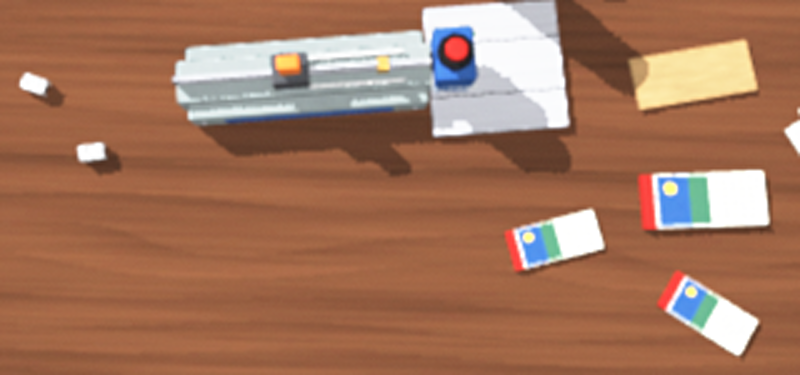

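The big pad is (381,230): it measures 141x60 mm, with its red edge towards +y. The other two, at (322,246) and (385,275), are about 105x46 mm decoys. The crop shows the board at (377,180) and the two strips as bright blocks. Next I'll move the wrist camera over the stapler.

Emit:
{"api": "move_arm", "payload": {"gripper": [1,1,1,1,1,1,1,1,1,1,1], "travel": [[0,0,-0.0065],[0,0,-0.0065],[0,0,-0.0065],[0,0,-0.0065],[0,0,-0.0065],[0,0,-0.0065],[0,0,-0.0065],[0,0,-0.0065],[0,0,-0.0065],[0,0,-0.0065],[0,0,-0.0065]], "spin": [-0.118,-0.118,-0.118,-0.118,-0.118,-0.118,-0.118,-0.118,-0.118,-0.118,-0.118]}}

```text
time_s: 1.52
position: [0.1745, -0.6261, 0.3024]
orientation: [2.216, 2.227, 0.0]
ft_force: [0.2, 0.1, 0.4]
finger_gap: 0.0869
gripper_force: 0.0
```

Emit:
{"api": "move_arm", "payload": {"gripper": [1,1,1,1,1,1,1,1,1,1,1,1,1,1,1,1,1,1,1,1], "travel": [[0.0353,0.0193,0],[0.0353,0.0193,0],[0.0353,0.0193,0],[0.0353,0.0193,0],[0.0353,0.0193,0],[0.0353,0.0193,0],[0.0353,0.0193,0],[0.0353,0.0193,0],[0.0353,0.0193,0],[0.0353,0.0193,0],[0.0353,0.0193,0],[0.0353,0.0193,0],[0.0353,0.0193,0],[0.0353,0.0193,0],[0.0353,0.0193,0],[0.0353,0.0193,0],[0.0353,0.0193,0],[0.0353,0.0193,0],[0.0353,0.0193,0],[0,0,0]], "spin": [0,0,0,0,0,0,0,0,0,0,0,0,0,0,0,0,0,0,0,0]}}

```text
time_s: 3.18
position: [0.5432, 0.0525, 0.302]
orientation: [-2.211, -2.228, -0.006]
ft_force: [-0.9, 0.6, -0.2]
finger_gap: 0.0865
gripper_force: 0.0
```

```bash
python3 - <<'E'
from h import *
s=robot.observe();print(s["position"],yaw(),s["q"])
C=cam("wrist",s);im=robot.snapshot("wrist")
for n,z in [("fire_top",.127),("rail_tab",.12),("strip1_mid",.017),("stapler",.055),("follower_face",.085)]:
    for r in robot.silhouettes("wrist",n):
        if r["p"]<.3: continue
        c,sz,a=rects(C,r["region"],z);print(n,round(r["p"],2),np.round(r["rect"]),np.round(c,4),sz,round(a,3))
cv2.imwrite("pics/w1.png",cv2.resize(im[:,:,::-1],None,fx=1.5,fy=1.5,interpolation=cv2.INTER_CUBIC))
E
```

```text
[0.54321939 0.05246053 0.30200195] 1.57852021141157 [ 0.58351445  0.17072482 -0.85116371  1.57507695  0.12484429  1.45225957
 -0.26724644]
fire_top 0.67 [264. 285. 284. 296.] [ 0.5703 -0.0877] (22, 16) 0.007
rail_tab 0.82 [245. 108. 281. 225.] [0.5562 0.0578] (115, 32) -1.425
strip1_mid 0.42 [214.   6. 322. 317.] [0.5691 0.0681] (330, 148) -1.564
stapler 0.68 [213.   6. 321. 317.] [0.5654 0.0734] (304, 136) -1.55
follower_face 0.7 [259. 149. 272. 218.] [0.5559 0.0289] (84, 15) -1.395
```

View pics/w1.png

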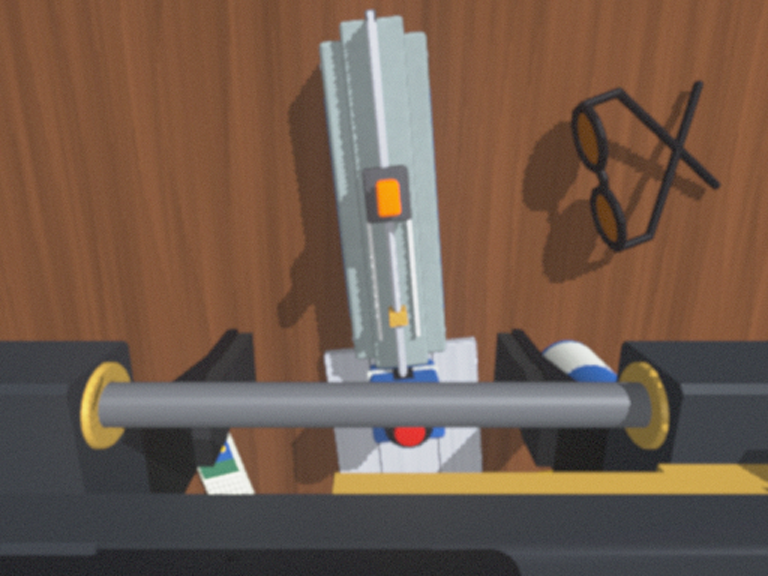

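The wrist picture shows, in its enlarged pixels, the core ridge running from (371,13) to (403,370), the orange tab at (389,197), the brass follower at (398,317) and the button at (410,433). The sunglasses and can stay off to the right.

```bash
cat >> h.py <<'E'
def blob(C,im,lo,hi,z,roi=None,minA=15):
    """HSV blobs: centre on plane z, size"""
    h=cv2.cvtColor(im,cv2.COLOR_RGB2HSV);m=cv2.inRange(h,np.array(lo),np.array(hi))
    if roi: k=np.zeros_like(m);k[roi[1]:roi[3],roi[0]:roi[2]]=1;m=m*k
    n,l,st,ce=cv2.connectedComponentsWithStats(m);out=[]
    for i in range(1,n):
        if st[i,4]>=minA:
            c,sz,a=rects(C,l==i,z);out.append((st[i,4],np.round(ce[i],1),np.round(c,4),sz,round(a,3)))
    return sorted(out,key=lambda o:-o[0])
E
python3 - <<'E'
from h import *
C=cam("wrist");im=robot.snapshot("wrist")
for o in blob(C,im,(5,180,150),(20,255,255),.12,(200,80,320,240)):print("tab",o)
p=unproj(C,[(371.5/1.5,15/1.5),(376/1.5,80/1.5),(403/1.5,362/1.5)],.075);print(np.round(p,4))
d=p[0]-p[2];print("yaw",np.arctan2(-d[0],d[1]))
# housing/frame edges: frame top corners at z=.055 y=285
print(np.round(unproj(C,[(342/1.5,24/1.5),(402/1.5,17/1.5)],.055),4))
print("btn",unproj(C,[(410/1.5,434/1.5)],.127))
g=cv2.cvtColor(im,cv2.COLOR_RGB2GRAY)
for r in (30,60,90,235,243): print(r,g[r,238:282].tolist())
C=cam("top");im=robot.snapshot("top")
for o in blob(C,im,(0,0,200),(180,40,255),.017,(90,165,170,230),10):print("strip",o)
E
```

```text
tab (np.int32(340), array([259.6, 121.1]), array([0.5516, 0.093 ]), (24, 15), np.float64(-1.48))
[[ 0.5397  0.2049  0.075 ]
 [ 0.5428  0.1624  0.075 ]
 [ 0.5652 -0.0613  0.075 ]]
yaw 0.09551682375993926
[[0.5177 0.2036 0.055 ]
 [0.5623 0.2081 0.055 ]]
btn [[ 0.56811259 -0.09720277  0.127     ]]
30 [133, 128, 129, 133, 130, 133, 133, 133, 142, 169, 202, 219, 224, 222, 217, 206, 187, 183, 179, 180, 183, 185, 183, 181, 185, 183, 183, 182, 185, 182, 186, 183, 183, 182, 181, 179, 178, 182, 179, 179, 180, 183, 181, 183]
60 [131, 133, 135, 136, 133, 135, 135, 136, 133, 135, 132, 145, 171, 200, 219, 222, 220, 215, 201, 189, 189, 187, 184, 186, 187, 182, 184, 181, 183, 182, 184, 183, 185, 187, 185, 175, 176, 178, 182, 181, 183, 181, 180, 180]
90 [162, 145, 132, 130, 135, 132, 129, 134, 128, 133, 131, 133, 131, 128, 138, 163, 188, 214, 220, 218, 214, 196, 187, 185, 184, 185, 183, 181, 183, 182, 185, 184, 182, 185, 187, 188, 186, 187, 186, 182, 182, 182, 180, 183]
235 [146, 147, 148, 149, 149, 148, 150, 149, 145, 138, 115, 109, 106, 102, 109, 126, 134, 132, 124, 125, 125, 128, 122, 127, 121, 122, 121, 119, 119, 129, 165, 196, 210, 210, 201, 175, 146, 128, 124, 129, 139, 139, 143, 150]
243 [148, 147, 149, 148, 152, 150, 149, 150, 160, 181, 193, 151, 108, 99, 101, 100, 100, 102, 100, 102, 103, 99, 102, 101, 99, 89, 77, 65, 61, 59, 64, 85, 94, 98, 92, 78, 72, 74, 77, 81, 89, 99, 104, 104]
strip (np.int32(68), array([136.1, 210.2]), array([0.4632, 0.3155]), (29, 17), np.float64(-1.539))
strip (np.int32(67), array([113., 183.]), array([0.5387, 0.3869]), (29, 18), np.float64(1.28))
```

Emit:
{"api": "move_arm", "payload": {"gripper": [1,1,1,1,1,1,1,1], "travel": [[0,0,0],[0.01,0.003,0.0325],[0.01,0.003,0.0325],[0.01,0.003,0.0325],[0.01,0.003,0.0325],[0,0,0.01],[0,0,0],[0,0,0]], "spin": [-0.088,0,0,0,0,0,0,0]}}

```text
time_s: 4.25
position: [0.5507, 0.0842, 0.163]
orientation: [2.124, 2.315, 0.0]
ft_force: [-0.7, 0.2, 0.3]
finger_gap: 0.0868
gripper_force: 0.0
```

```bash
python3 - <<'E'
from h import *
s=robot.observe();print(s["position"],yaw())
C=cam("wrist",s);im=robot.snapshot("wrist")
for o in blob(C,im,(5,180,120),(20,255,255),.12,None,100):
    print("tab",o);plan([*o[2],.104],1.666)
cv2.imwrite("pics/w2.png",im[:,:,::-1])
g=cv2.cvtColor(im,cv2.COLOR_RGB2GRAY)
P=[]
for r in range(2,90,8):
    row=g[r].astype(float); 
    k=np.where(row[150:360]>205)[0]+150
    print(r,k.min() if len(k) else None,k.max() if len(k) else None, np.round(unproj(C,[((k.min()+k.max())/2,r)],.075)[0,:2],4) if len(k) else '')
E
```

```text
[0.55066382 0.08420033 0.16301188] 1.656861188513041
tab (np.int32(956), array([252.8, 198.8]), array([0.551 , 0.0964]), (28, 15), np.float64(-1.473))
travel [0.0121 0.0006 0.0599] spin -0.00952410628752176 tilt [ 0.002 -0.    -1.   ]
2 None None 
10 248 251 [0.5389 0.2143]
18 247 254 [0.54   0.2096]
26 247 254 [0.5404 0.2047]
34 248 254 [0.5412 0.1998]
42 248 254 [0.5416 0.1947]
50 248 254 [0.5421 0.1897]
58 248 254 [0.5425 0.1845]
66 248 254 [0.543  0.1793]
74 248 254 [0.5435 0.1741]
82 249 254 [0.5443 0.1688]
```

View pics/w2.png

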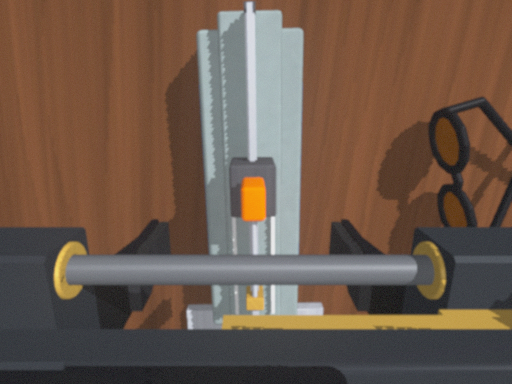

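The tab is centred between the open jaws at (253,198). Next I descend and pinch.

Emit:
{"api": "move_arm", "payload": {"gripper": [1,1,1,1,-1,-1,-1,-1,-1,-1,-1,-1], "travel": [[0.0125,0.0005,0],[0,0,0.03],[0,0,0.029],[0,0,0],[0,0,0],[0,0,0],[0,0,0],[0,0,0],[0,0,0],[0,0,0],[0,0,0],[0,0,0]], "spin": [-0.0095,0,0,0,0,0,0,0,0,0,0,0], "squeeze": 40}}

```text
time_s: 5.3
position: [0.5498, 0.0976, 0.1033]
orientation: [2.112, 2.326, 0.0]
ft_force: [1.5, -0.2, 0.2]
finger_gap: 0.0418
gripper_force: 0.0
```

Emit:
{"api": "move_arm", "payload": {"gripper": [-1,-1,-1,-1,-1,-1,-1,-1], "travel": [[0,0,0],[0,0,0],[0,0,0],[0,0,0],[0,0,0],[0,0,0],[0,0,0],[0,0,0]], "spin": [0,0,0,0,0,0,0,0]}}

```text
time_s: 5.97
position: [0.5516, 0.0978, 0.1032]
orientation: [2.111, 2.324, 0.005]
ft_force: [10.4, 0.9, -8.2]
finger_gap: 0.0156
gripper_force: 40.0
```

Emit:
{"api": "move_arm", "payload": {"gripper": [-1,-1,-1,-1,-1,-1,-1,-1,-1,-1], "travel": [[0.005,0.0018,0],[0.01,0,0],[0.01,0,0],[0.01,0,0],[0.01,0,0],[0.01,0,0],[0.01,0,0],[0,0,0],[0,0,0],[0,0,0]], "spin": [0,0,0,0,0,0,0,0,0,0]}}

```text
time_s: 6.8
position: [0.5449, 0.1623, 0.1031]
orientation: [-2.111, -2.326, 0.001]
ft_force: [-4.1, -2.0, 5.5]
finger_gap: 0.0156
gripper_force: 40.0
```

Emit:
{"api": "move_arm", "payload": {"gripper": [-1,-1,-1,-1,-1,-1], "travel": [[0.004,-0.0006,0],[0.004,0,0],[0.004,0,0],[0.003,0,0],[0,0,0],[0,0,0]], "spin": [0,0,0,0,0,0]}}

```text
time_s: 7.3
position: [0.5435, 0.1756, 0.1031]
orientation: [2.112, 2.324, -0.003]
ft_force: [-2.6, -7.2, 5.4]
finger_gap: 0.0157
gripper_force: 40.0
```

Emit:
{"api": "move_arm", "payload": {"gripper": [-1,-1,-1,-1,-1,-1], "travel": [[0.003,0,0],[0.003,0,0],[0.002,0,0],[0,0,0],[0,0,0],[0,0,0]], "spin": [0,0,0,0,0,0]}}

```text
time_s: 7.8
position: [0.5428, 0.1825, 0.1031]
orientation: [2.113, 2.322, -0.005]
ft_force: [-3.9, -9.2, 7.7]
finger_gap: 0.016
gripper_force: 40.0
```

Emit:
{"api": "move_arm", "payload": {"gripper": [-1,-1,-1,-1,-1,-1], "travel": [[0.003,0,0],[0.003,0,0],[0.002,0,0],[0,0,0],[0,0,0],[0,0,0]], "spin": [0,0,0,0,0,0]}}

```text
time_s: 8.3
position: [0.5428, 0.1829, 0.1029]
orientation: [2.115, 2.312, -0.018]
ft_force: [-7.6, -31.6, 19.6]
finger_gap: 0.0159
gripper_force: 40.1
```

```bash
python3 - <<'E'
from h import *
s=robot.observe();print(s["position"],yaw(),s["ft_force"])
C=cam("wrist",s);im=robot.snapshot("wrist")
for o in blob(C,im,(5,180,120),(20,255,255),.12,None,100): print("tab",o)
T=robot.snapshot("top");W=np.zeros((576,800,3),np.uint8);W[:384,:512]=im;t=cv2.resize(T[140:220,150:340],None,fx=2.6,fy=2.6)
W[384:384+min(192,t.shape[0]),:t.shape[1]]=t[:192]
cv2.imwrite("pics/w3.png",W[:,:,::-1])
E
```

```text
[0.54283206 0.18285188 0.10288957] 1.6596460659441525 [ -7.55839161 -31.64416887  19.60798388]
tab (np.int32(731), array([249.1, 241.6]), array([0.5413, 0.1942]), (14, 13), np.float64(0.09))
tab (np.int32(182), array([249. , 288.6]), array([0.5435, 0.1694]), (14, 3), np.float64(0.091))
```

View pics/w3.png

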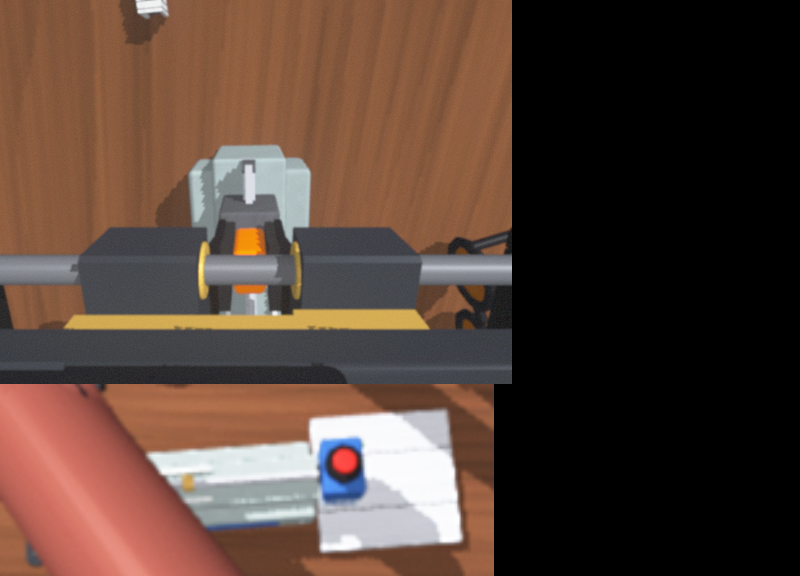

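The rail hit its end stop at 31 N with the tab still held. The wrist picture shows the tab at (249,250) and the frame's rear at (250,147). In the top crop the head is at (341,468).

```bash
python3 - <<'E'
from h import *
C=cam("wrist");print("frame rear z55",unproj(C,[(216,152),(250,150),(286,152)],.055)[:,:2].round(4),"core rear",unproj(C,[(249,165)],.075)[:,:2].round(4))
T=cam("top");print("table front",unproj(T,[(322.3,149.6),(327.7,200)],.012)[:,:2].round(4))
print("table rear",unproj(T,[(150+309/2.6,140+(420-384)/2.6),(150+321/2.6,140+(550-384)/2.6)],.012)[:,:2].round(4))
print("head rear/front",unproj(T,[(273,173),(289.6,172)],.105)[:,:2].round(4))
im=robot.snapshot("top")
for o in blob(T,im,(0,170,120),(8,255,255),.127,(250,140,310,200)):print("btn",o)
for o in blob(T,im,(100,150,60),(125,255,255),.105,(250,140,310,200)):print("head",o)
E
```

```text
frame rear z55 [[0.5177 0.2218]
 [0.5387 0.225 ]
 [0.5611 0.2257]] core rear [[0.5386 0.2199]]
table front [[ 0.659  -0.2144]
 [ 0.5099 -0.2297]]
table rear [[ 0.6409 -0.0577]
 [ 0.4938 -0.0739]]
head rear/front [[ 0.564  -0.0643]
 [ 0.5682 -0.1088]]
btn (np.int32(73), array([282.2, 169.2]), array([ 0.5702, -0.0868]), (24, 23), np.float64(0.799))
head (np.int32(187), array([280.2, 174.2]), array([ 0.5664, -0.085 ]), (62, 43), np.float64(0.087))
```

Emit:
{"api": "move_arm", "payload": {"gripper": [1,1,1,1,1,1,1,1,1,1,1], "travel": [[-0.004,0,0],[0,0,0],[0,0,0],[0,0,0],[0,0,0],[0,0,-0.005],[0,0,-0.03],[0,0,-0.03],[0,0,-0.03],[0,0,-0.03],[0,0,0]], "spin": [0,0,0,0,0,0,0,0,0,0,0]}}

```text
time_s: 9.37
position: [0.5441, 0.1914, 0.2344]
orientation: [2.108, 2.324, 0.011]
ft_force: [0.3, 0.1, 0.4]
finger_gap: 0.0807
gripper_force: 0.0
```

Emit:
{"api": "move_arm", "payload": {"gripper": [1,1,1,1,1], "travel": [[0.028,-0.012,0],[0.028,-0.012,0],[0.027,-0.012,0],[0,0,0],[0,0,0]], "spin": [0,0,0,0,0]}}

```text
time_s: 9.78
position: [0.4969, 0.2708, 0.2285]
orientation: [-2.106, -2.331, -0.001]
ft_force: [0.5, -1.0, 0.2]
finger_gap: 0.0868
gripper_force: 0.0
```

```bash
python3 - <<'E'
from h import *
s=robot.observe();print(s["position"],yaw(),s["q"])
C=cam("wrist",s);im=robot.snapshot("wrist");cv2.imwrite("pics/w4.png",im[:,:,::-1])
for o in blob(C,im,(0,0,170),(180,50,255),.017,(0,0,512,220),60): print("strip",o)
for r in robot.silhouettes("wrist","strip1_mid"):
    c,sz,a=rects(C,r["region"],.017);print(round(r["p"],2),np.round(r["rect"]),np.round(c,4),sz,round(a,3))
E
```

```text
[0.49691109 0.27081034 0.22852271] 1.6718945004049381 [ 0.21322209  0.28572981 -0.93837103  1.64038669  0.23566557  1.33487859
 -0.66007488]
strip (np.int32(468), array([301. ,  58.3]), array([0.5388, 0.3889]), (28, 17), np.float64(1.282))
strip (np.int32(412), array([223.5, 119.3]), array([0.4629, 0.3181]), (28, 17), np.float64(-1.405))
strip (np.int32(320), array([283.9, 214. ]), array([0.5443, 0.2156]), (49, 14), np.float64(0.101))
0.8 [214. 106. 232. 132.] [0.4634 0.3174] (28, 17) -1.413
```

View pics/w4.png

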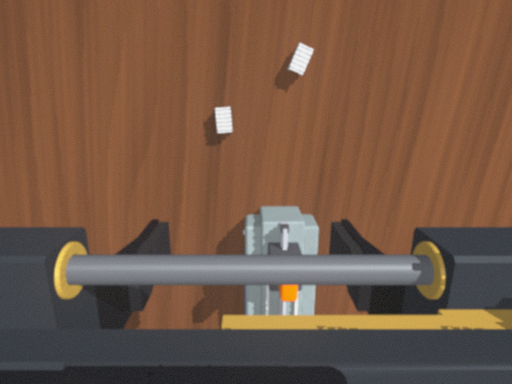

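Two strips show at (223,119) and (301,58), and both are 28x17 mm as expected. I'll pick up the nearer one first.

Emit:
{"api": "move_arm", "payload": {"gripper": [-0.2,-0.2,-0.2,-0.2,-0.2,-0.2,-0.2,-0.2,-0.2,-0.2], "travel": [[0,0,0.02],[0.026,-0.013,0.03],[0.0258,-0.0132,0.03],[0,0,0.03],[0,0,0.03],[0,0,0.03],[0,0,0.02],[0,0,0.012],[0,0,0],[0,0,0]], "spin": [-0.058,0,0,0,0,0,0,0,0,0]}}

```text
time_s: 10.72
position: [0.4649, 0.3152, 0.0264]
orientation: [-2.044, -2.385, 0.0]
ft_force: [0.6, 0.5, 0.3]
finger_gap: 0.036
gripper_force: 0.0
```

```bash
python3 - <<'E'
from h import *
s=robot.observe();print(s["position"],yaw(),s["finger_gap"])
C=cam("wrist",s);im=robot.snapshot("wrist");cv2.imwrite("pics/w5.png",im[:,:,::-1])
for o in blob(C,im,(0,0,170),(180,50,255),.017,None,60): print("strip",o)
plan([.463,.318,.0105],1.73)
E
```

```text
[0.4649482  0.31520773 0.02643362] 1.7243564192537775 0.035956407026164344
strip (np.int32(1921), array([420.6, 123.7]), array([0.5384, 0.3891]), (28, 17), np.float64(1.28))
strip (np.int32(1426), array([246.2, 228.8]), array([0.4618, 0.3216]), (31, 17), np.float64(-1.392))
strip (np.int32(817), array([243. , 267.4]), array([0.4613, 0.2973]), (83, 3), np.float64(0.154))
strip (np.int32(322), array([488.5, 268. ]), array([0.5994, 0.3184]), (26, 4), np.float64(0.154))
travel [ 0.0026 -0.002   0.0168] spin -0.0054606579479390405 tilt [ 0.001  0.001 -1.   ]
```

Emit:
{"api": "move_arm", "payload": {"gripper": [-0.2,-0.2,-0.2,-1,-1,-1,-1,-1,-1,-1], "travel": [[0.003,-0.0027,0.008],[0,0,0.008],[0,0,0],[0,0,0],[0,0,0],[0,0,0],[0,0,0],[0,0,0],[0,0,0],[0,0,0]], "spin": [-0.01,0,0,0,0,0,0,0,0,0], "squeeze": 15}}

```text
time_s: 11.6
position: [0.4616, 0.3182, 0.0105]
orientation: [2.031, 2.396, 0.001]
ft_force: [0.5, -0.5, 3.1]
finger_gap: 0.0162
gripper_force: 15.0
```

Emit:
{"api": "move_arm", "payload": {"gripper": [-1,-1,-1,-1,-1,-1,-1,-1,-1,-1,-1,-1,-1,-1,-1,-1,-1,-1], "travel": [[0,0,-0.03],[0,0,-0.03],[0,0,-0.03],[0,0,-0.03],[0,0,-0.03],[-0.034,0.0067,0],[-0.034,0.0067,0],[-0.034,0.0067,0],[-0.034,0.0067,0],[-0.034,0.0067,0],[-0.034,0.0067,0],[-0.034,0.0067,0],[-0.034,0.0067,0],[-0.034,0.0067,0],[-0.034,0.0067,0],[0,0,0.03],[0,0,0],[0,0,0]], "spin": [0.0315,0.0315,0,0,0,0,0,0,0,0,0,0,0,0,0,0,0,0]}}

```text
time_s: 13.1
position: [0.5612, -0.0131, 0.1293]
orientation: [-2.104, -2.329, 0.002]
ft_force: [-0.2, 0.1, 0.2]
finger_gap: 0.0159
gripper_force: 15.0
```

```bash
python3 - <<'E'
from h import *
s=robot.observe();print(s["position"],yaw(),s["finger_gap"],s["ft_force"])
C=cam("wrist",s);im=robot.snapshot("wrist");cv2.imwrite("pics/w6.png",cv2.resize(im[:,:,::-1],None,fx=1.5,fy=1.5))
for o in blob(C,im,(5,180,120),(20,255,255),.12,None,60): print("tab",o)
plan([.5628,-.014,.09],1.672)
print(proj(C,[[.5628,-.014,.075],[.5593,.0206,.075],[.5552,.06,.075]]).round(1))
E
```

```text
[ 0.56123507 -0.01313779  0.12925818] 1.672315853158454 0.015877538485265824 [-0.20189437  0.1298621   0.23511329]
travel [-0.0019  0.0006  0.0405] spin 0.0016435831216756736 tilt [-0.001  0.001 -1.   ]
[[252.7 212.8]
 [252.8 162.4]
 [252.9  99.3]]
```

View pics/w6.png

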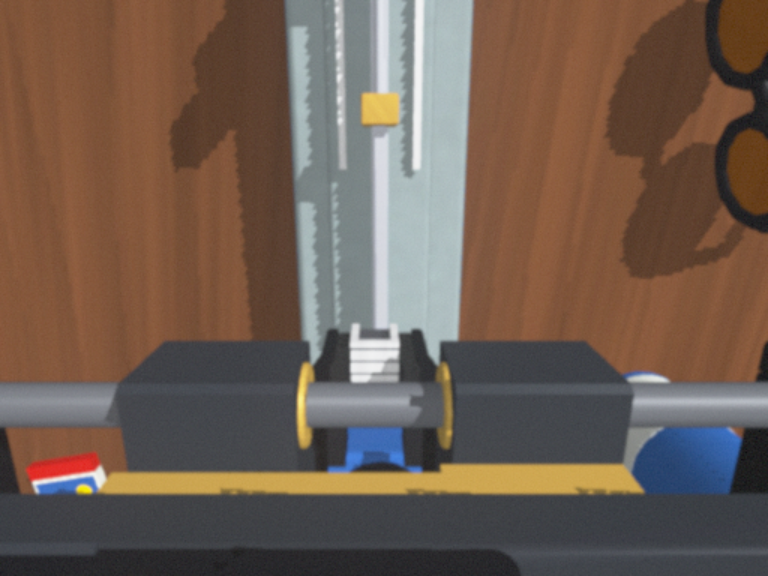

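The strip is held at (374,352) and parallel to the core at (380,240). The brass follower is at (380,108), well back. I'll measure the lateral offset exactly.

```bash
python3 - <<'E'
from h import *
a=cv2.imread("pics/w6.png");g=cv2.cvtColor(a,cv2.COLOR_BGR2GRAY)
P=[robot.observe()["position"] for _ in range(3)];print(P)
for r in (30,60,160,180,200,230,260,290,310,345,360,375): print(r,g[r,340:420:2].tolist())
E
```

```text
[array([ 0.56202311, -0.01222962,  0.13051445]), array([ 0.56202311, -0.01222962,  0.13051445]), array([ 0.56202311, -0.01222962,  0.13051445])]
30 [213, 182, 146, 132, 128, 129, 131, 128, 129, 130, 130, 132, 132, 132, 131, 145, 156, 149, 170, 208, 227, 229, 223, 221, 206, 186, 182, 184, 183, 184, 182, 173, 152, 132, 130, 131, 139, 190, 238, 242]
60 [192, 183, 155, 132, 130, 127, 127, 128, 128, 129, 131, 129, 128, 130, 131, 144, 153, 150, 170, 207, 226, 227, 227, 220, 202, 187, 184, 187, 185, 178, 159, 146, 140, 132, 130, 130, 140, 193, 239, 242]
160 [172, 183, 177, 153, 129, 126, 127, 127, 129, 128, 129, 130, 130, 129, 132, 139, 154, 187, 214, 219, 220, 220, 220, 217, 202, 187, 184, 183, 184, 181, 168, 142, 132, 131, 130, 138, 188, 233, 240, 237]
180 [129, 129, 129, 129, 130, 128, 128, 129, 128, 131, 128, 131, 133, 130, 131, 138, 154, 178, 209, 219, 218, 218, 220, 217, 202, 186, 185, 184, 186, 186, 186, 187, 186, 187, 184, 181, 184, 185, 184, 185]
200 [129, 129, 127, 130, 130, 129, 129, 131, 130, 132, 131, 132, 131, 131, 128, 134, 151, 179, 208, 218, 218, 218, 219, 216, 199, 187, 18
[... 759 characters left out ...]
31, 131, 140, 167, 200, 215, 215, 216, 216, 213, 196, 184, 185, 186, 186, 187, 187, 185, 186, 186, 186, 184, 186, 188, 186, 186]
345 [59, 58, 58, 58, 104, 195, 234, 237, 236, 235, 234, 235, 237, 237, 239, 239, 240, 240, 239, 239, 238, 237, 236, 236, 238, 238, 238, 237, 238, 214, 125, 71, 65, 63, 62, 62, 58, 55, 51, 53]
360 [66, 66, 62, 64, 74, 143, 197, 205, 201, 202, 202, 201, 202, 206, 209, 210, 210, 209, 208, 205, 207, 204, 201, 182, 154, 146, 141, 146, 142, 121, 77, 64, 63, 64, 67, 67, 62, 59, 53, 48]
375 [64, 65, 65, 64, 73, 136, 203, 222, 223, 221, 220, 220, 222, 223, 221, 201, 170, 160, 161, 160, 160, 157, 156, 155, 160, 160, 158, 158, 151, 119, 71, 55, 60, 61, 63, 63, 61, 63, 58, 60]
```

Emit:
{"api": "move_arm", "payload": {"gripper": [-1,-1,-1,-1,-1], "travel": [[0,0.0025,0],[0,0,0.02],[0,0,0.015],[0,0,0],[0,0,0]], "spin": [0,0,0,0,0]}}

```text
time_s: 13.57
position: [0.565, -0.0121, 0.0959]
orientation: [-2.104, -2.333, -0.0]
ft_force: [0.3, -0.1, 1.5]
finger_gap: 0.016
gripper_force: 15.0
```

```bash
cat >> h.py <<'E'
def lat(im,rs,rc):
    """strip edges at row rs, core bright band at rows rc (native px)"""
    g=cv2.GaussianBlur(cv2.cvtColor(im,cv2.COLOR_RGB2GRAY),(1,5),0).astype(float)
    for r in rs: k=np.where(g[r,215:285]>130)[0]+215;print("strip",r,k.min(),k.max())
    for r in rc: k=np.where(g[r,215:285]>201)[0]+215;print("core",r,k.min() if len(k) else None,k.max() if len(k) else None)
E
python3 - <<'E'
from h import *
s=robot.observe();print(s["position"],yaw(),s["ft_force"])
im=robot.snapshot("wrist");cv2.imwrite("pics/w7.png",im[:,:,::-1])
lat(im,[228,232,240],[30,60,90,120,150,180,200])
E
```

```text
[ 0.56501493 -0.01214397  0.0959089 ] 1.6739222303733365 [ 0.33407793 -0.14152346  1.45140829]
strip 228 233 284
strip 232 233 265
strip 240 233 264
core 30 245 280
core 60 215 279
core 90 251 278
core 120 243 252
core 150 243 252
core 180 244 252
core 200 244 252
```

Emit:
{"api": "move_arm", "payload": {"gripper": [-1,-1,-1,-1,-1,-1], "travel": [[0,-0.0004,0.005],[0,0,0.005],[0,0,0.005],[0,0,0.004],[0,0,0],[0,0,0]], "spin": [0,0,0,0,0,0]}}

```text
time_s: 14.12
position: [0.5643, -0.0132, 0.0759]
orientation: [-2.105, -2.331, 0.0]
ft_force: [0.4, 0.3, -1.0]
finger_gap: 0.0154
gripper_force: 15.0
```

No resistance so far: the strip is astride the core. Next I lower it to seat and release.

Emit:
{"api": "move_arm", "payload": {"gripper": [-1,-1,-1,-1], "travel": [[0,0,0.003],[0,0,0.0025],[0,0,0],[0,0,0]], "spin": [0,0,0,0]}}

```text
time_s: 14.45
position: [0.5647, -0.0132, 0.0708]
orientation: [2.106, 2.331, 0.0]
ft_force: [0.0, 0.9, 0.7]
finger_gap: 0.0157
gripper_force: 15.0
```

Emit:
{"api": "move_arm", "payload": {"gripper": [-1,-1,-0.4,-0.4,-0.4,-0.4,-0.4,-0.4,-0.4,-0.4], "travel": [[0,0,0.001],[0,0,0],[0,0,0],[0,0,0],[0,0,0],[0,0,0],[0,0,-0.02],[0,0,-0.03],[0,0,-0.03],[0,0,0]], "spin": [0,0,0,0,0,0,0,0,0,0]}}

```text
time_s: 15.28
position: [0.5674, -0.0125, 0.1551]
orientation: [2.102, 2.327, 0.007]
ft_force: [1.0, 0.8, -0.6]
finger_gap: 0.0261
gripper_force: 0.0
```

```bash
python3 - <<'E'
from h import *
s=robot.observe();print(s["position"],yaw(),s["ft_force"],s["finger_gap"])
im=robot.snapshot("wrist");t=robot.snapshot("side")
W=np.hstack([im,cv2.resize(t[170:270,220:300],(288,384))]);cv2.imwrite("pics/w8.png",W[:,:,::-1])
E
```

```text
[ 0.56738018 -0.01252694  0.15509424] 1.672573519995978 [ 0.96214511  0.82530857 -0.64727406] 0.026142003888447618
```

View pics/w8.png

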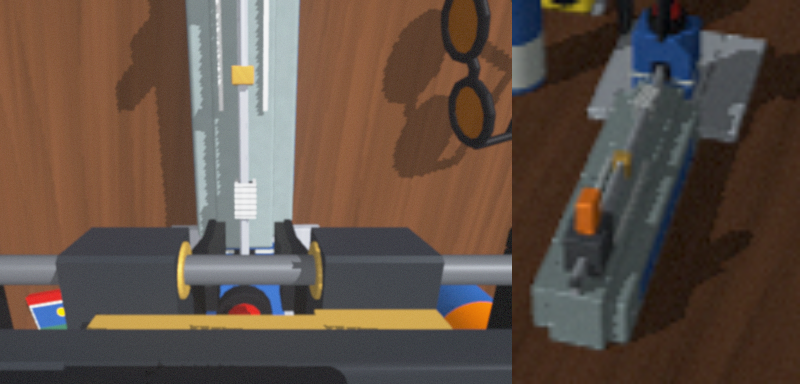

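The strip sits straddling the core at (245,200), with the follower at (243,74), and the side view agrees. Next is the second strip.

Emit:
{"api": "move_arm", "payload": {"gripper": [-0.2,-0.2,-0.2,-0.2,-0.2,-0.2,-0.2,-0.2,-0.2,-0.2,-0.2,-0.2,-0.2,-0.2,-0.2,-0.2,-0.2,-0.2], "travel": [[0,0,-0.015],[0.0365,0.0011,0],[0.0365,0.0011,0],[0.0365,0.0011,0],[0.0365,0.0011,0],[0.0365,0.0011,0],[0.0365,0.0011,0],[0.0365,0.0011,0],[0.0365,0.0011,0],[0.0365,0.0011,0],[0.0365,0.0011,0],[0.0365,0.0011,0],[0,0,0.03],[0,0,0.03],[0,0,0.03],[0,0,0.03],[0,0,0],[0,0,0]], "spin": [0,0,0,0,0,0,0,0,0,0,0,0,0.098,0.098,0.098,0.098,0,0]}}

```text
time_s: 16.88
position: [0.5344, 0.3864, 0.0425]
orientation: [-2.516, -1.881, 0.007]
ft_force: [-0.2, -0.3, -0.2]
finger_gap: 0.0347
gripper_force: 0.0
```

```bash
python3 - <<'E'
from h import *
s=robot.observe();print(s["position"],yaw(),s["finger_gap"])
C=cam("wrist",s);im=robot.snapshot("wrist");cv2.imwrite("pics/w9.png",im[:,:,::-1])
for o in blob(C,im,(0,0,170),(180,50,255),.017,(150,100,350,260),60):
  print("strip",o)
plan([.5386,.3890,.0105],1.28)
E
```

```text
[0.53438744 0.38644844 0.04251598] 1.283907169572404 0.03466630404711245
strip (np.int32(1334), array([257.4, 218.3]), array([0.5397, 0.3919]), (33, 16), np.float64(1.301))
travel [0.0022 0.0026 0.0343] spin 0.004153137548281283 tilt [-0.001 -0.    -1.   ]
```

Emit:
{"api": "move_arm", "payload": {"gripper": [-0.2,-0.2,-0.2,-0.2,-1,-1,-1,-1,-1,-1,-1], "travel": [[0.0035,0.004,0.01],[0,0,0.012],[0,0,0.01],[0,0,0],[0,0,0],[0,0,0],[0,0,0],[0,0,0],[0,0,0],[0,0,0],[0,0,0]], "spin": [-0.01,0,0,0,0,0,0,0,0,0,0]}}

```text
time_s: 17.85
position: [0.541, 0.39, 0.0133]
orientation: [-2.51, -1.889, -0.001]
ft_force: [0.1, -0.3, 3.9]
finger_gap: 0.0163
gripper_force: 15.0
```

Emit:
{"api": "move_arm", "payload": {"gripper": [-1,-1,-1,-1,-1,-1,-1,-1,-1,-1,-1,-1,-1,-1,-1,-1,-1,-1], "travel": [[0,0,-0.03],[0,0,-0.03],[0,0,-0.03],[0,0,-0.03],[0,0,-0.03],[-0.0368,-0.00175,0],[-0.0368,-0.00175,0],[-0.0368,-0.00175,0],[-0.0368,-0.00175,0],[-0.0368,-0.00175,0],[-0.0368,-0.00175,0],[-0.0368,-0.00175,0],[-0.0368,-0.00175,0],[-0.0368,-0.00175,0],[-0.0368,-0.00175,0],[0,0,0.03],[0,0,0.028],[0,0,0]], "spin": [-0.0955,-0.0955,-0.0955,-0.0955,0,0,0,0,0,0,0,0,0,0,0,0,0,0]}}

```text
time_s: 19.35
position: [0.5575, 0.0202, 0.1001]
orientation: [-2.105, -2.326, 0.007]
ft_force: [-1.3, -1.0, -0.6]
finger_gap: 0.0153
gripper_force: 15.0
```

```bash
python3 - <<'E'
from h import *
s=robot.observe();print(s["position"],yaw(),s["ft_force"])
im=robot.snapshot("wrist");cv2.imwrite("pics/w10.png",im[:,:,::-1])
lat(im,[232,240,246],[150,160,170,180,190,200,205])
E
```

```text
[0.55750541 0.02015024 0.10005344] 1.6704568618647047 [-1.31178606 -0.95890404 -0.6263539 ]
strip 232 234 265
strip 240 234 264
strip 246 234 264
core 150 259 284
core 160 251 283
core 170 251 283
core 180 251 259
core 190 252 259
core 200 251 259
core 205 251 259
```

View pics/w10.png

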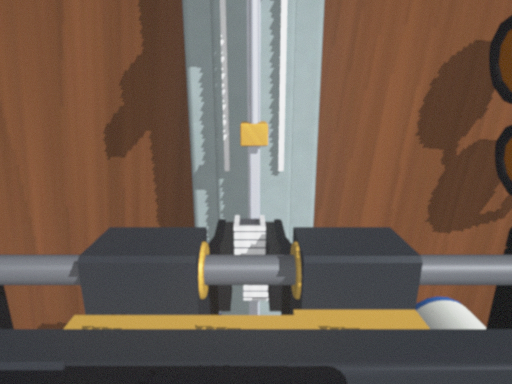

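The held strip is at (249,235), the core at (255,195), the first strip at (255,295) and the follower at (254,134). A shift of about 3.2 mm is needed.

Emit:
{"api": "move_arm", "payload": {"gripper": [-1,-1,-1,-1,-1], "travel": [[0.002,0.003,0],[0,0,0.005],[0,0,0],[0,0,0],[0,0,0]], "spin": [0,0,0,0,0]}}

```text
time_s: 19.82
position: [0.5638, 0.0244, 0.1004]
orientation: [2.105, 2.331, 0.001]
ft_force: [0.1, 0.1, -0.1]
finger_gap: 0.0156
gripper_force: 15.0
```

```bash
python3 - <<'E'
from h import *
s=robot.observe();print(s["position"],yaw(),s["ft_force"])
im=robot.snapshot("wrist")
lat(im,[232,240,246],[170,180,190,200,205])
E
```

```text
[0.56377121 0.02439056 0.10040035] 1.6727855102845026 [ 0.12901057  0.14561093 -0.14677814]
strip 232 234 265
strip 240 234 264
strip 246 234 264
core 170 239 272
core 180 239 247
core 190 240 247
core 200 240 247
core 205 240 247
```

Emit:
{"api": "move_arm", "payload": {"gripper": [-1,-1,-1,-1,-1,-1], "travel": [[0,-0.003,0.003],[0,0,0],[0,0,0],[0,0,0],[0,0,0],[0,0,0]], "spin": [0,0,0,0,0,0]}}

```text
time_s: 20.37
position: [0.5605, 0.0238, 0.0967]
orientation: [2.106, 2.331, 0.0]
ft_force: [-0.4, -0.2, -0.3]
finger_gap: 0.016
gripper_force: 15.0
```

```bash
python3 - <<'E'
from h import *
s=robot.observe();print(s["position"],yaw(),s["ft_force"])
im=robot.snapshot("wrist")
lat(im,[232,240,246],[170,180,190,200,205])
E
```

```text
[0.56047276 0.02378983 0.09673522] 1.6722230779213725 [-0.41308605 -0.24367543 -0.34159551]
strip 232 234 265
strip 240 234 264
strip 246 234 264
core 170 245 278
core 180 245 253
core 190 245 253
core 200 246 253
core 205 246 253
```

Centred (core 249.3, strip 249.3). Next I descend to seat it.

Emit:
{"api": "move_arm", "payload": {"gripper": [-1,-1,-1,-1,-1,-1,-1], "travel": [[0,0,0.005],[0,0,0.005],[0,0,0.005],[0,0,0.005],[0,0,0.003],[0,0,0],[0,0,0]], "spin": [0,0,0,0,0,0,0]}}

```text
time_s: 21.0
position: [0.5603, 0.0238, 0.0734]
orientation: [-2.106, -2.331, 0.0]
ft_force: [-0.4, 0.1, -0.7]
finger_gap: 0.0156
gripper_force: 15.0
```

Emit:
{"api": "move_arm", "payload": {"gripper": [-1,-1,-1,-0.4,-0.4,-0.4,-0.4,-0.4,-0.4,-0.4,-0.4,-0.4], "travel": [[0,0,0.0015],[0,0,0],[0,0,0],[0,0,0],[0,0,0],[0,0,0],[0,0,0],[0,0,-0.02],[0,0,-0.03],[0,0,-0.03],[0,0,0],[0,0,0]], "spin": [0,0,0,0,0,0,0,0,0,0,0,0]}}

```text
time_s: 22.0
position: [0.5615, 0.0239, 0.1537]
orientation: [2.104, 2.329, 0.003]
ft_force: [0.1, 1.5, -1.1]
finger_gap: 0.0259
gripper_force: 0.0
```

```bash
python3 - <<'E'
from h import *
s=robot.observe();print(s["position"],yaw(),s["ft_force"],s["finger_gap"])
C=cam("wrist",s);im=robot.snapshot("wrist");cv2.imwrite("pics/w11.png",im[:,:,::-1])
for o in blob(C,im,(0,0,215),(180,25,255),.0775,(215,120,285,340),60): print("strip",o)
for o in blob(C,im,(18,130,120),(30,255,255),.085,(215,20,285,180),60): print("follower",o)
t=robot.snapshot("side")
for o in blob(cam("side"),t,(0,0,150),(180,40,255),.0775,(225,170,275,260),10): print("strip",o)
W=cv2.resize(np.hstack([im[100:350,180:330],im[100:350,180:330]*0,]),None,fx=2,fy=2);W[:,300:]=cv2.resize(t[170:270,220:280],(300,500));cv2.imwrite("pics/w11.png",W[:,:,::-1])
E
```

```text
[0.56150318 0.0238796  0.15369624] 1.6720428976695527 [ 0.1098927   1.54326655 -1.10907672] 0.025947807650628422
strip (np.int32(1019), array([247.7, 191.1]), array([0.5581, 0.0381]), (57, 16), np.float64(-1.462))
strip (np.int32(531), array([248.7, 239.6]), array([ 0.5634, -0.0057]), (28, 16), np.float64(-1.462))
strip (np.int32(198), array([268. , 139.3]), array([0.5696, 0.0704]), (27, 3), np.float64(-1.456))
follower (np.int32(330), array([245.5, 130.1]), array([0.5531, 0.0767]), (13, 11), np.float64(0.101))
```

View pics/w11.png

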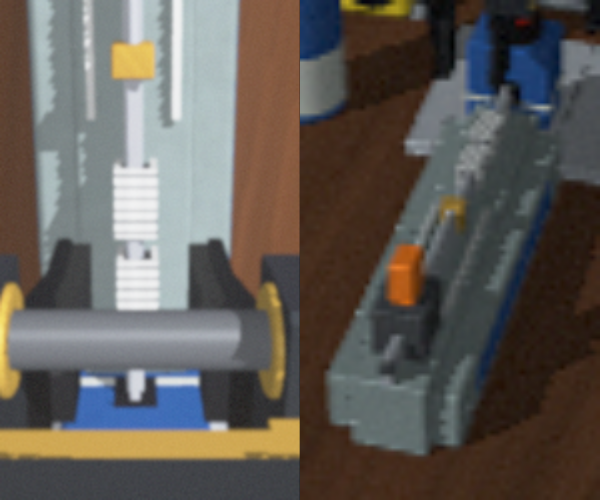

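Both strips straddle the core in line, ahead of the brass follower. Next I grip the tab again and push the rail home.

Emit:
{"api": "move_arm", "payload": {"gripper": [-0.1,-0.1,-0.1,-0.1,-0.1,-0.1,-0.1,-0.1,-0.1], "travel": [[0.032,-0.0005,0],[0.032,-0.0005,0],[0.032,-0.0005,0],[0.032,-0.0005,0],[0.032,-0.0005,0],[0,0,0],[0,0,0],[0,0,0],[0,0,0]], "spin": [0,0,0,0,0,0,0,0,0]}}

```text
time_s: 22.85
position: [0.5417, 0.1811, 0.1513]
orientation: [-2.108, -2.329, 0.002]
ft_force: [0.7, -0.5, 0.5]
finger_gap: 0.0394
gripper_force: 0.0
```

```bash
python3 - <<'E'
from h import *
s=robot.observe();print(s["position"],yaw(),s["ft_force"],s["finger_gap"])
C=cam("wrist",s);im=robot.snapshot("wrist")
for o in blob(C,im,(5,180,120),(20,255,255),.12,None,60): print("tab",o)
E
```

```text
[0.54172683 0.18112376 0.15128071] 1.6705399596962165 [ 0.67390403 -0.54036834  0.48002803] 0.03942513595350008
tab (np.int32(1069), array([251.1, 222.3]), array([0.5419, 0.1822]), (30, 15), np.float64(-1.46))
```

Emit:
{"api": "move_arm", "payload": {"gripper": [-0.1,-0.1,-0.1,-1,-1,-1,-1,-1,-1,-1,-1,-1], "travel": [[0.001,0.0009,0.02],[0,0,0.027],[0,0,0],[0,0,0],[0,0,0],[0,0,0],[0,0,0],[0,0,0],[0,0,0],[0,0,0],[0,0,0],[0,0,0]], "spin": [0,0,0,0,0,0,0,0,0,0,0,0], "squeeze": 58}}

```text
time_s: 23.9
position: [0.5426, 0.1839, 0.1063]
orientation: [2.105, 2.331, 0.0]
ft_force: [-3.3, -0.7, 5.7]
finger_gap: 0.0156
gripper_force: 58.0
```

Emit:
{"api": "move_arm", "payload": {"gripper": [-1,-1,-1,-1,-1,-1,-1,-1,-1,-1,-1,-1,-1], "travel": [[-0.005,0,0],[-0.01,0,0],[-0.01,0,0],[-0.01,0,0],[-0.01,0,0],[-0.01,0,0],[-0.01,0,0],[-0.01,0,0],[-0.01,0,0],[-0.01,0,0],[-0.005,0,0],[0,0,0],[0,0,0]], "spin": [0,0,0,0,0,0,0,0,0,0,0,0,0]}}

```text
time_s: 24.98
position: [0.553, 0.0868, 0.1064]
orientation: [-2.103, -2.332, -0.005]
ft_force: [-1.3, 6.4, 2.7]
finger_gap: 0.0157
gripper_force: 58.0
```

Emit:
{"api": "move_arm", "payload": {"gripper": [-1,-1,-1,-1,-1,-1,-1], "travel": [[-0.004,0,0],[-0.004,0,0],[-0.004,0,0],[-0.004,0,0],[-0.002,0,0],[0,0,0],[0,0,0]], "spin": [0,0,0,0,0,0,0]}}

```text
time_s: 25.57
position: [0.5543, 0.0741, 0.1065]
orientation: [-2.096, -2.334, -0.012]
ft_force: [-0.8, 21.5, 0.3]
finger_gap: 0.0155
gripper_force: 58.0
```

Emit:
{"api": "move_arm", "payload": {"gripper": [-1,-1,-1,-1,-1], "travel": [[-0.002,0,0],[-0.001,0,0],[0,0,0],[0,0,0],[0,0,0]], "spin": [0,0,0,0,0]}}

```text
time_s: 25.98
position: [0.5543, 0.074, 0.1065]
orientation: [-2.092, -2.335, -0.016]
ft_force: [-2.0, 28.9, -2.0]
finger_gap: 0.0154
gripper_force: 58.0
```

Emit:
{"api": "move_arm", "payload": {"gripper": [-1,-1,0.2,0.2,0.2,0.2,0.2,0.2,0.2,0.2,0.2], "travel": [[0.004,0,0],[0,0,0],[0,0,0],[0,0,0],[0,0,0],[0,0,0],[0,0,-0.02],[0,0,-0.04],[0,0,-0.04],[0,0,-0.02],[0,0,0]], "spin": [0,0,0,0,0,0,0,0,0,0,0]}}

```text
time_s: 26.9
position: [0.5567, 0.0677, 0.2305]
orientation: [2.103, 2.326, 0.008]
ft_force: [1.8, 0.5, 0.6]
finger_gap: 0.0517
gripper_force: 0.0
```

```bash
python3 - <<'E'
from h import *
s=robot.observe();print(s["position"],yaw(),s["ft_force"],s["finger_gap"])
C=cam("wrist",s);im=robot.snapshot("wrist")
for o in blob(C,im,(5,180,120),(20,255,255),.12,None,60): print("tab",o)
T=cam("top");t=robot.snapshot("top")
W=np.hstack([im,cv2.resize(t[140:260,250:420],(288,203))[:0]*0]) if 0 else im
W=np.zeros((384,800,3),np.uint8);W[:,:512]=im;W[:192,512:]=cv2.resize(t[150:260,330:420],(288,192));sd=robot.snapshot("side");W[192:,512:]=cv2.resize(sd[165:265,215:315],(288,192))
cv2.imwrite("pics/w12.png",W[:,:,::-1])
for n,z in [("board_mid",.006),("pad_mid",.01)]:
    for r in robot.silhouettes("top",n):
        c,sz,a=rects(T,r["region"],z);print(n,round(r["p"],2),np.round(r["rect"]),np.round(c,4),sz,round(a,3))
E
```

```text
[0.55672743 0.06765728 0.23051981] 1.6714542368720435 [1.77791884 0.48566634 0.59591786] 0.051688097494054154
tab (np.int32(543), array([246.5, 184. ]), array([0.5541, 0.0715]), (27, 14), np.float64(-1.473))
board_mid 0.78 [353. 150. 403. 179.] [ 0.621  -0.3726] (142, 61) -1.37
pad_mid 0.97 [363. 260. 401. 292.] [ 0.303  -0.3837] (104, 43) 1.043
pad_mid 0.82 [301. 233. 342. 258.] [ 0.3794 -0.2117] (104, 46) -1.284
pad_mid 0.73 [354. 217. 408. 242.] [ 0.4302 -0.381 ] (147, 65) -1.482
```

View pics/w12.png

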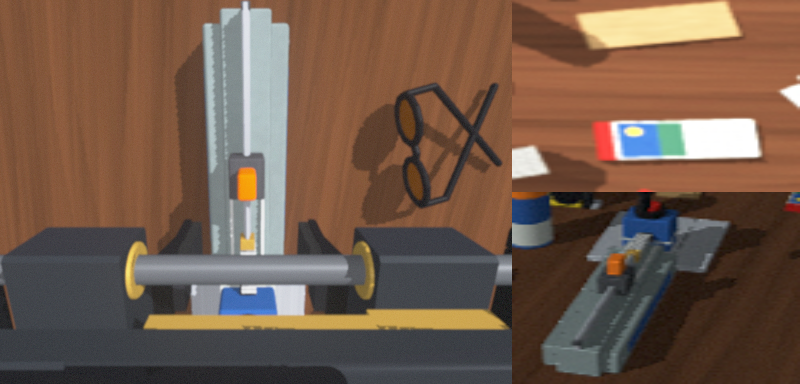

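The rail is home, with tab and follower close to the head. Between moves the board was knocked to (659,24) in the top-right inset, about (0.621,-0.373) in the world. The pad is unmoved. Next I go over the board.

Emit:
{"api": "move_arm", "payload": {"gripper": [1,1,1,1,1,1,1,1,1,1,1,1,1,1,1,1,1], "travel": [[-0.0369,0.0018,0],[-0.0369,0.0018,0],[-0.0369,0.0018,0],[-0.0369,0.0018,0],[-0.0369,0.0018,0],[-0.0369,0.0018,0],[-0.0369,0.0018,0],[-0.0369,0.0018,0],[-0.0369,0.0018,0],[-0.0369,0.0018,0],[-0.0369,0.0018,0],[-0.0369,0.0018,0],[-0.0369,0.0018,0],[0,0,0],[0,0,0],[0,0,0],[0,0,0]], "spin": [0,0,0,0,0,0,0,0,0,0,0,0,0,-0.1,0,0,0]}}

```text
time_s: 28.57
position: [0.6266, -0.4056, 0.2245]
orientation: [-1.986, -2.432, -0.001]
ft_force: [0.9, 0.3, 0.2]
finger_gap: 0.0871
gripper_force: 0.0
```

```bash
cat >> h.py <<'E'
def edges(C,im,lo,hi,z,roi):
    """fit left/right side lines of a coloured slab over rows; centre line on plane z"""
    h=cv2.cvtColor(im,cv2.COLOR_RGB2HSV);m=cv2.inRange(h,np.array(lo),np.array(hi))
    L=[]
    for r in range(roi[1],roi[3],4):
        k=np.where(m[r,roi[0]:roi[2]])[0]+roi[0]
        if len(k)>20: L.append((r,k.min(),k.max()+1))
    L=np.array(L,float);A=unproj(C,L[:,[1,0]],z);B=unproj(C,L[:,[2,0]],z);M=(A+B)/2
    f=np.polyfit(M[:,1],M[:,0],1)
    print("rows",L[0],L[-1],"mid",M[0,:2].round(4),M[-1,:2].round(4),"yaw",np.pi/2+np.arctan(-f[0]),"width",np.median(np.linalg.norm(A-B,axis=1))*np.cos(np.arctan(f[0])))
E
python3 - <<'E'
from h import *
s=robot.observe();print(s["position"],yaw(),s["q"])
C=cam("wrist",s);im=robot.snapshot("wrist");cv2.imwrite("pics/w13.png",im[:,:,::-1])
for o in blob(C,im,(12,60,120),(26,190,255),.006,(140,0,360,225),300): print("board",o)
for r in robot.silhouettes("wrist","board_mid"):
    c,sz,a=rects(C,r["region"],.006);print(round(r["p"],2),np.round(r["rect"]),np.round(c,4),sz,round(a,3))
t=robot.snapshot("top");T=cam("top")
print("can",unproj(T,[(287,100)],.2),"base",unproj(T,[(281,124)],.0))
for r in robot.silhouettes("top","board_mid"):
    c,sz,a=rects(T,r["region"],.006);print(round(r["p"],2),np.round(r["rect"]),np.round(c,4),sz,round(a,3))
E
```

```text
[ 0.62655446 -0.40558037  0.22452335] 1.77177389972874 [ 0.90616416  0.62243859 -0.66086915  1.15621383  0.36644315  1.4776772
  0.50766766]
board (np.int32(9319), array([261. , 133.4]), array([ 0.6401, -0.3773]), (203, 104), np.float64(-1.264))
board (np.int32(2691), array([177.7, 114.2]), array([ 0.5376, -0.3658]), (171, 60), np.float64(-1.562))
board (np.int32(1237), array([325.6, 124.8]), array([ 0.704 , -0.3509]), (102, 43), np.float64(1.545))
board (np.int32(460), array([337.3, 196.1]), array([ 0.7391, -0.4211]), (80, 27), np.float64(1.508))
0.73 [225.  68. 286. 189.] [ 0.623  -0.3702] (141, 63) -1.379
can [[ 0.73378739 -0.08943642  0.2       ]] base [[ 0.73727233 -0.09300855  0.        ]]
0.85 [350. 149. 401. 180.] [ 0.6209 -0.3712] (148, 68) -1.36
```

View pics/w13.png

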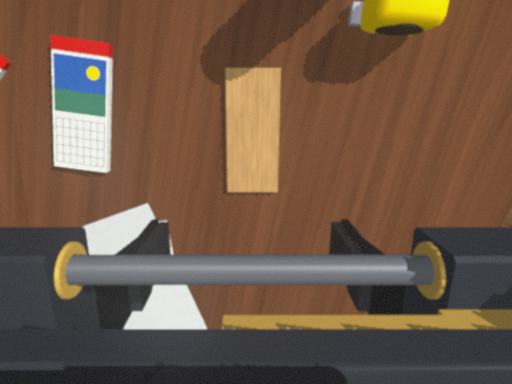

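The board is at (253,130) and parallel to the tool, and the chosen pad is at (82,105). The tape at (404,12) and the sheets are clear. Next I descend on the board's tail half.

Emit:
{"api": "move_arm", "payload": {"gripper": [1,1,1,1,1,1,1,1,1], "travel": [[0,0.0045,0.035],[0,0,0.035],[0,0,0.035],[0,0,0.035],[0,0,0.035],[0,0,0.02],[0,0,0.01],[0,0,0],[0,0,0]], "spin": [0,0,0,0,0,0,0,0,0]}}

```text
time_s: 29.52
position: [0.6312, -0.4065, 0.0213]
orientation: [1.986, 2.433, 0.0]
ft_force: [0.1, 0.6, 0.7]
finger_gap: 0.0873
gripper_force: 0.0
```

```bash
python3 - <<'E'
from h import *
s=robot.observe();print(s["position"],yaw())
C=cam("wrist",s);im=robot.snapshot("wrist")
edges(C,im,(12,60,130),(26,190,255),.006,(170,40,330,200))
for r in robot.silhouettes("wrist","board_mid"):
    c,sz,a=rects(C,r["region"],.006);print(round(r["p"],2),np.round(r["rect"]),np.round(c,4),sz,round(a,3))
E
```

```text
[ 0.63120156 -0.40648214  0.02125929] 1.7722907544314905
rows [ 40. 187. 311.] [196. 192. 308.] mid [ 0.6103 -0.3075] [ 0.6265 -0.384 ] yaw 1.7799888206910002 width 0.059360429055319255
0.76 [186.  28. 313. 284.] [ 0.6204 -0.3604] (120, 61) -1.375
```

Emit:
{"api": "move_arm", "payload": {"gripper": [1,1,1,-1,-1,-1,-1,-1,-1,-1,-1,-1], "travel": [[0,0,0.007],[0,0,0.0048],[0,0,0],[0,0,0],[0,0,0],[0,0,0],[0,0,0],[0,0,0],[0,0,0],[0,0,0],[0,0,0],[0,0,0]], "spin": [-0.006,0,0,0,0,0,0,0,0,0,0,0], "squeeze": 30}}

```text
time_s: 30.62
position: [0.6308, -0.4066, 0.0086]
orientation: [1.979, 2.439, 0.0]
ft_force: [-0.3, 0.1, 5.8]
finger_gap: 0.0593
gripper_force: 30.6
```

Emit:
{"api": "move_arm", "payload": {"gripper": [-1,-1,-1,-1,-1,-1,-1,-1,-1,-1,-1,-1,-1,-1], "travel": [[0,0,-0.01],[0,0,-0.02],[0,0,-0.02],[0,0,0],[0.0215,-0.0034,0],[0.0215,-0.0034,0],[0.0215,-0.0034,0],[0.0215,-0.0034,0],[0.0215,-0.0034,0],[0.0215,-0.0034,0],[0.0215,-0.0034,0],[0.0213,-0.0034,0],[0,0,0],[0,0,0]], "spin": [0,0,0.053,0.053,0,0,0,0,0,0,0,0,0,0]}}

```text
time_s: 31.78
position: [0.5859, -0.237, 0.0587]
orientation: [-2.103, -2.333, 0.001]
ft_force: [0.2, -0.9, 0.1]
finger_gap: 0.0597
gripper_force: 30.0
```

```bash
python3 - <<'E'
from h import *
s=robot.observe();print(s["position"],yaw(),s["ft_force"],s["finger_gap"])
C=cam("wrist",s);im=robot.snapshot("wrist");cv2.imwrite("pics/w14.png",im[:,:,::-1])
edges(C,im,(12,60,130),(26,190,255),.056,(150,60,340,200))
E
```

```text
[ 0.58593157 -0.23703173  0.05868923] 1.6746311623923105 [ 0.15112382 -0.86497592  0.05998714] 0.059717236037780445
rows [ 60. 184. 316.] [196. 190. 310.] mid [ 0.5762 -0.1467] [ 0.5829 -0.2104] yaw 1.6754149895140051 width 0.059300499961827915
```

View pics/w14.png

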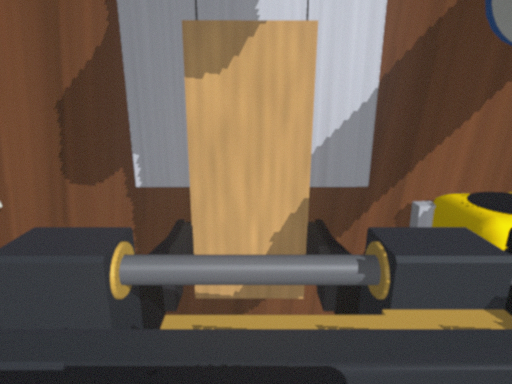

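The board is held at (250,150) above the feed table. The two lines are at columns 196 and 308 (mid 252), the table's front edge is at row 186, and the tape at (480,215) is clear.

```bash
python3 - <<'E'
from h import *
C=cam("wrist");e=unproj(C,[(253,186.5)],.012);b=unproj(C,[(250,22)],.056);n=unproj(C,[(250,299)],.056)
print(robot.observe()["position"],e,b,n)
ax=np.array([-.1013,.9949]);print("board front to table front edge along y",(b-e)[0,:2]@ax, "board len",(b-n)[0,:2]@ax)
E
```

```text
[ 0.58599372 -0.23858487  0.05859588] [[ 0.58569135 -0.21896263  0.012     ]] [[ 0.57484774 -0.13279535  0.056     ]] [[ 0.58907337 -0.27117362  0.056     ]]
board front to table front edge along y 0.08682628575374435 board len 0.13911360319503568
```

Emit:
{"api": "move_arm", "payload": {"gripper": [-1,-1,-1,-1,-1,-1,-1,-1,-1,-1,-1,-1], "travel": [[0,0.0018,0.012],[0,0,0.012],[0,0,0.0105],[0,0,0],[0.01,0,0],[0.01,0,0],[0.01,0,0],[0.01,0,0],[0.01,0,0],[0.008,0,0],[0,0,0],[0,0,0]], "spin": [0,0,0,0,0,0,0,0,0,0,0,0]}}

```text
time_s: 32.83
position: [0.5822, -0.18, 0.0241]
orientation: [2.104, 2.332, -0.0]
ft_force: [0.2, -0.6, 0.0]
finger_gap: 0.0595
gripper_force: 30.0
```

Emit:
{"api": "move_arm", "payload": {"gripper": [-1,-1,-1,-1,-1,-1,-1], "travel": [[0.003,0,0.001],[0.003,0,0],[0.003,0,0],[0.002,0,0],[0.001,0,0],[0,0,0],[0,0,0]], "spin": [0,0,0,0,0,0,0]}}

```text
time_s: 33.42
position: [0.581, -0.1706, 0.0231]
orientation: [2.106, 2.328, -0.002]
ft_force: [0.8, -5.7, -0.2]
finger_gap: 0.0596
gripper_force: 30.0
```

Emit:
{"api": "move_arm", "payload": {"gripper": [-1,-1,-1,-1], "travel": [[0.001,0,0.001],[0,0,0.001],[0,0,0],[0,0,0]], "spin": [0,0,0,0]}}

```text
time_s: 33.75
position: [0.581, -0.1705, 0.0212]
orientation: [2.106, 2.327, -0.003]
ft_force: [0.6, -7.8, 0.8]
finger_gap: 0.0595
gripper_force: 30.0
```

Emit:
{"api": "move_arm", "payload": {"gripper": [0.6,0.6,0.6,0.6,0.6,0.6,1,1,1,1,1], "travel": [[0,0,0],[0,0,0],[0,0,0],[0,0,0],[0,0,0],[0,0,-0.02],[0,0,-0.03],[-0.03,0,-0.03],[-0.03,0,-0.03],[0,0,0],[0,0,0]], "spin": [0,0,0,0,0,0,0,0,0,0,0]}}

```text
time_s: 34.67
position: [0.5875, -0.2286, 0.1315]
orientation: [2.108, 2.325, 0.001]
ft_force: [0.6, -0.4, -0.3]
finger_gap: 0.0862
gripper_force: 0.0
```

```bash
python3 - <<'E'
from h import *
s=robot.observe();print(s["position"],yaw(),s["ft_force"],s["finger_gap"])
C=cam("wrist",s);im=robot.snapshot("wrist");cv2.imwrite("pics/w15.png",im[:,:,::-1])
for r in robot.silhouettes("wrist","board_mid"):
    c,sz,a=rects(C,r["region"],.018);print(round(r["p"],2),np.round(r["rect"]),np.round(c,4),sz,round(a,3))
edges(C,im,(12,60,100),(26,190,255),.018,(170,110,330,225))
h=cv2.cvtColor(im,cv2.COLOR_RGB2HSV)
for r in range(30,230,20): print(r,im[r,200:300:4].mean(1).astype(int).tolist())
t=robot.snapshot("top")
for n,z in [("board_mid",.018),("pad_mid",.01)]:
    for r in robot.silhouettes("top",n):
        c,sz,a=rects(cam("top"),r["region"],z);print(n,round(r["p"],2),np.round(r["rect"]),np.round(c,4),sz,round(a,3))
E
```

```text
[ 0.58751895 -0.22860702  0.13146293] 1.6687270787260726 [ 0.59326797 -0.43080709 -0.27227938] 0.0862267514502264
0.79 [210.  24. 291. 155.] [ 0.5787 -0.153 ] (102, 61) -1.471
0.31 [ 92. 247. 106. 254.] [ 0.457  -0.3019] (13, 5) 0.096
rows [110. 211. 285.] [222. 170. 324.] mid [ 0.5798 -0.1648] [ 0.5883 -0.2604] yaw 1.6923601624189544 width 0.060133668554812746
30 [154, 147, 124, 120, 114, 118, 114, 118, 113, 111, 114, 118, 114, 115, 117, 169, 167, 161, 165, 170, 169, 162, 215, 218, 217]
50 [152, 156, 127, 114, 118, 116, 110, 116, 114, 117, 118, 119, 118, 114, 116, 170, 170, 173, 171, 169, 171, 163, 219, 220, 218]
70 [153, 155, 105, 118, 118, 119, 116, 120, 114, 122, 126, 120, 142, 166, 169, 171, 171, 172, 171, 167, 168, 168, 218, 218, 220]
90 [157, 156, 111, 115, 117, 118, 118, 121, 122, 120, 169, 172, 166, 169, 172, 172, 174, 171, 176, 166, 167, 170, 219, 218, 219]
110 [154, 156, 137, 123, 166, 166, 168, 168, 162, 168, 165, 171, 173, 179, 167, 171, 178, 174, 177, 171, 172, 166, 219, 218, 219]
130 [219, 214, 151, 158, 166, 169, 175, 171, 166, 166, 165, 170, 168, 171, 171, 169, 171, 165, 175, 170, 171, 159, 215, 217, 220]
150 [217, 216, 158, 148, 170, 166, 170, 168, 172, 175, 167, 178, 166, 175, 173, 167, 169, 171, 176, 171, 173, 167, 194, 152, 154]
170 [218, 215, 214, 152, 216, 215, 212, 213, 211, 207, 211, 217, 216, 216, 211, 210, 217, 202, 168, 150, 151, 107, 149, 147, 153]
190 [91, 89, 96, 98, 94, 91, 92, 95, 93, 93, 93, 82, 88, 69, 67, 65, 65, 68, 73, 72, 72, 65, 68, 69, 69]
210 [85, 92, 95, 95, 93, 88, 88, 91, 86, 67, 65, 62, 67, 67, 60, 62, 66, 69, 69, 68, 63, 65, 68, 69, 67]
board_mid 0.84 [290. 166. 320. 185.] [ 0.58  -0.164] (84, 59) -1.538
board_mid 0.18 [216. 168. 251. 185.] [0.5651 0.0646] (46, 38) -1.538
pad_mid 0.69 [302. 231. 339. 259.] [ 0.3785 -0.2135] (106, 45) -1.278
```

Emit:
{"api": "move_arm", "payload": {"gripper": [1,1,1,1,1,1,1,1,1,1,1,1], "travel": [[-0.0215,-0.0216,-0.0125],[-0.0215,-0.0216,-0.0125],[-0.0215,-0.0216,-0.0125],[-0.0215,-0.0216,-0.0125],[-0.0215,-0.0216,-0.0125],[-0.0215,-0.0216,-0.0125],[-0.0215,-0.0216,-0.0125],[-0.0215,-0.0216,-0.0125],[0,0,0],[0,0,0],[0,0,0],[0,0,0]], "spin": [0,0,0,0,0,0,0,0,0.02,0,0,0]}}

```text
time_s: 35.92
position: [0.4331, -0.4131, 0.229]
orientation: [-2.125, -2.312, -0.001]
ft_force: [-0.6, -0.1, 0.7]
finger_gap: 0.0873
gripper_force: 0.0
```

```bash
python3 - <<'E'
from h import *
s=robot.observe();print(s["position"],yaw(),s["ft_force"],s["finger_gap"])
C=cam("wrist",s);im=robot.snapshot("wrist");cv2.imwrite("pics/w16.png",im[:,:,::-1])
for r in robot.silhouettes("wrist","pad_mid"):
    c,sz,a=rects(C,r["region"],.01);print(round(r["p"],2),np.round(r["rect"]),np.round(c,4),sz,round(a,3))
for o in blob(C,im,(0,180,120),(6,255,255),.01,(0,0,512,225),40): print("red",o)
E
```

```text
[ 0.43313707 -0.41308182  0.22901219] 1.6553014599678693 [-0.64466721 -0.13969976  0.71028796] 0.08730529433142707
0.89 [202.   3. 246.  22.] [ 0.3915 -0.252 ] (43, 20) 0.263
0.86 [221.  70. 276. 195.] [ 0.4302 -0.3805] (140, 61) -1.508
0.86 [101.  78. 181. 173.] [ 0.3052 -0.3818] (102, 45) 1.037
red (np.int32(663), array([250.5,  75.7]), array([ 0.4255, -0.3169]), (60, 12), np.float64(0.084))
red (np.int32(353), array([160.6,  91.3]), array([ 0.3285, -0.3413]), (45, 9), np.float64(-0.533))
```

Emit:
{"api": "move_arm", "payload": {"gripper": [1,1,1,1,1,1,1,1,1], "travel": [[-0.004,-0.0004,0.035],[0,0,0.035],[0,0,0.035],[0,0,0.035],[0,0,0.035],[0,0,0.02],[0,0,0.01],[0,0,0],[0,0,0]], "spin": [0.005,0,0,0,0,0,0,0,0]}}

```text
time_s: 36.77
position: [0.4329, -0.4185, 0.0254]
orientation: [2.134, 2.306, 0.001]
ft_force: [-0.7, -1.2, 0.5]
finger_gap: 0.087
gripper_force: 0.0
```

```bash
python3 - <<'E'
from h import *
s=robot.observe();print(s["position"],yaw(),s["ft_force"])
C=cam("wrist",s);im=robot.snapshot("wrist")
for r in robot.silhouettes("wrist","pad_mid")[:2]:
    c,sz,a=rects(C,r["region"],.01);print(round(r["p"],2),np.round(r["rect"]),np.round(c,4),sz,round(a,3))
for o in blob(C,im,(0,180,120),(6,255,255),.01,(0,0,512,225),40): print("red",o)
E
```

```text
[ 0.43292756 -0.41852961  0.02535175] 1.6483012061731117 [-0.65405163 -1.18007503  0.46498259]
0.78 [  0.  48. 101. 227.] [ 0.3092 -0.3782] (95, 46) 1.04
0.64 [188.  21. 312. 257.] [ 0.4293 -0.371 ] (122, 61) -1.507
red (np.int32(3753), array([252.3,  38.2]), array([ 0.4257, -0.317 ]), (61, 13), np.float64(0.065))
red (np.int32(2111), array([52.7, 75.1]), array([ 0.3302, -0.3416]), (45, 11), np.float64(-0.531))
```

Emit:
{"api": "move_arm", "payload": {"gripper": [1,1,1,-1,-1,-1,-1,-1,-1,-1,-1,-1], "travel": [[0,0,0.007],[0,0,0.0075],[0,0,0],[0,0,0],[0,0,0],[0,0,0],[0,0,0],[0,0,0],[0,0,0],[0,0,0],[0,0,0],[0,0,0]], "spin": [0.012,0,0,0,0,0,0,0,0,0,0,0], "squeeze": 35}}

```text
time_s: 37.87
position: [0.4323, -0.4189, 0.0104]
orientation: [2.149, 2.292, -0.0]
ft_force: [0.9, -0.0, 2.5]
finger_gap: 0.0592
gripper_force: 35.0
```

Emit:
{"api": "move_arm", "payload": {"gripper": [-1,-1,-1,-1,-1,-1,-1,-1,-1,-1,-1,-1,-1,-1,-1], "travel": [[0,0,-0.01],[0,0,-0.025],[0,0,-0.025],[0.019,0.0217,0],[0.019,0.0217,0],[0.019,0.0217,0],[0.019,0.0217,0],[0.019,0.0217,0],[0.019,0.0217,0],[0.019,0.0217,0],[0.0186,0.0213,0],[0,0,0],[0,0,0],[0,0,0],[0,0,0]], "spin": [0,0,-0.037,0,0,0,0,0,0,0,0,0,0,0,0]}}

```text
time_s: 39.12
position: [0.5883, -0.2518, 0.0703]
orientation: [-2.108, -2.329, 0.001]
ft_force: [-0.4, -0.5, -0.9]
finger_gap: 0.0594
gripper_force: 35.0
```

```bash
python3 - <<'E'
from h import *
s=robot.observe();print(s["position"],yaw(),s["ft_force"],s["finger_gap"])
C=cam("wrist",s);im=robot.snapshot("wrist");cv2.imwrite("pics/w17.png",im[:,:,::-1])
for o in blob(C,im,(0,180,120),(6,255,255),.0695,(100,0,400,225),40): print("red",o)
for r in robot.silhouettes("wrist","pad_mid")[:2]:
    c,sz,a=rects(C,r["region"],.0695);print(round(r["p"],2),np.round(r["rect"]),np.round(c,4),sz,round(a,3))
h=cv2.cvtColor(im,cv2.COLOR_RGB2HSV)
for r in (2,6,10,14,60,100): print(r,[tuple(h[r,c]) for c in range(170,340,10)])
E
```

```text
[ 0.58827102 -0.25184706  0.0703496 ] 1.6706674094545404 [-0.37324332 -0.52507706 -0.86498198] 0.059428327316321944
red (np.int32(4395), array([249.9,  31.8]), array([ 0.5777, -0.1502]), (59, 13), np.float64(0.1))
0.9 [180.  14. 318. 300.] [ 0.5826 -0.2   ] (114, 61) -1.481
2 [(np.uint8(113), np.uint8(14), np.uint8(142)), (np.uint8(116), np.uint8(14), np.uint8(143)), (np.uint8(115), np.uint8(11), np.uint8(143)), (np.uint8(17), np.uint8(117), np.uint8(133)), (np.uint8(16), np.uint8(115), np.uint8(135)), (np.uint8(17), np.uint8(119), np.uint8(133)), (np.uint8(16), np.uint8(117), np.uint8(133)), (np.uint8(16), np.uint8(118), np.uint8(140)), (np.uint8(16), np.uint8(122), np.uint8(136)), (np.uint8(16), np.uint8(118), np.uint8(134)), (np.uint8(18), np.uint8(125), np.uint8(196)), (np.uint8(17), np.uint8(123), np.uint8(205)), (np.uint8(17), np.uint8(123), np.uint8(195)), (np.uint8(16), np.uint8(119), np.uint8(189)), (np.uint8(111), np.uint8(16), np.uint8(209)), (np.uint8(117), np.uint8(13), np.uint8(215)), (np.uint8(113), np.uint8(16), np.uint8(210))]
6 [(np.uint8(120), np.uint8(12), np.uint
[... 3209 characters left out ...]
, (np.uint8(111), np.uint8(103), np.uint8(203)), (np.uint8(108), np.uint8(173), np.uint8(183)), (np.uint8(110), np.uint8(165), np.uint8(189)), (np.uint8(109), np.uint8(163), np.uint8(192)), (np.uint8(109), np.uint8(172), np.uint8(185)), (np.uint8(109), np.uint8(171), np.uint8(188)), (np.uint8(109), np.uint8(168), np.uint8(187)), (np.uint8(110), np.uint8(162), np.uint8(186)), (np.uint8(28), np.uint8(249), np.uint8(243)), (np.uint8(28), np.uint8(244), np.uint8(243)), (np.uint8(28), np.uint8(246), np.uint8(242)), (np.uint8(110), np.uint8(150), np.uint8(190)), (np.uint8(112), np.uint8(80), np.uint8(203)), (np.uint8(120), np.uint8(14), np.uint8(205)), (np.uint8(113), np.uint8(19), np.uint8(214))]
```

```bash
python3 - <<'E'
from h import *
im=cv2.imread("pics/w17.png")[:,:,::-1];h=cv2.cvtColor(np.ascontiguousarray(im),cv2.COLOR_RGB2HSV);C=cam("wrist")
for r in (1,3,5,7,9,24,30,36,50,70):
    k=np.where(h[r,150:350,1]>60)[0]+150;z=.018 if r<12 else .0695
    m=(k.min()+k.max())/2;print(r,k.min(),k.max(),m,"mm in camera x:",round((proj(C,unproj(C,[(m,r)],z))[0,0]-249.4)/324.6*1000*(C[1]@unproj(C,[(m,r)],z)[0]+C[2])[2],2),
      "width",round(1000*np.linalg.norm(np.diff(unproj(C,[(k.min()-.5,r),(k.max()+.5,r)],z),axis=0)),1))
E
```

```text
1 198 303 250.5 mm in camera x: 0.62 width 60.1
3 199 303 251.0 mm in camera x: 0.91 width 59.6
5 199 302 250.5 mm in camera x: 0.63 width 59.1
7 199 302 250.5 mm in camera x: 0.63 width 59.2
9 199 302 250.5 mm in camera x: 0.63 width 59.3
24 181 320 250.5 mm in camera x: 0.48 width 60.5
30 181 319 250.0 mm in camera x: 0.26 width 60.3
36 181 319 250.0 mm in camera x: 0.26 width 60.6
50 243 317 280.0 mm in camera x: 13.49 width 33.1
70 189 311 250.0 mm in camera x: 0.27 width 55.1
```

Emit:
{"api": "move_arm", "payload": {"gripper": [-1,-1,-1,-1,-1,-1,-1,-1,-1,-1,-1,-1,-1,-1], "travel": [[0,0.0003,0.013],[0,0,0.013],[0,0,0.013],[0,0,0],[0.01,0,0],[0.01,0,0],[0.01,0,0],[0.01,0,0],[0.01,0,0],[0.01,0,0],[0.01,0,0],[0,0,0],[0,0,0],[0,0,0]], "spin": [0,0,0,0,0,0,0,0,0,0,0,0,0,0]}}

```text
time_s: 40.38
position: [0.5823, -0.1815, 0.0313]
orientation: [2.106, 2.331, -0.001]
ft_force: [0.3, -0.2, -1.7]
finger_gap: 0.0597
gripper_force: 35.0
```

Emit:
{"api": "move_arm", "payload": {"gripper": [-1,-1,-1,-1,-1,-1,-1], "travel": [[0.003,0,0.001],[0.003,0,0],[0.002,0,0],[0.002,0,0],[0.001,0,0],[0,0,0],[0,0,0]], "spin": [0,0,0,0,0,0,0]}}

```text
time_s: 40.97
position: [0.5813, -0.1718, 0.0305]
orientation: [2.106, 2.329, -0.002]
ft_force: [0.2, -5.0, -1.3]
finger_gap: 0.0597
gripper_force: 35.0
```

Emit:
{"api": "move_arm", "payload": {"gripper": [-1,-1,-1,0.2,0.2,0.2,0.2,0.2], "travel": [[0.0005,0,0.001],[0,0,0.0005],[0,0,0],[0,0,0],[0,0,0],[0,0,0],[0,0,0],[0,0,0]], "spin": [0,0,0,0,0,0,0,0]}}

```text
time_s: 41.63
position: [0.5813, -0.1719, 0.0292]
orientation: [2.106, 2.328, -0.002]
ft_force: [0.2, -6.6, 0.7]
finger_gap: 0.0597
gripper_force: 35.0
```

Emit:
{"api": "move_arm", "payload": {"gripper": [0.6,0.6,0.6,0.6,-1,-1,-1,-1,-1,-1,-1,-1], "travel": [[0,0,0],[0,0,0],[0,0,0.004],[0,0,0.003],[0,0,0],[0,0,0],[0,0,0],[0,0,0],[0,0,0],[0,0,0],[0,0,0],[0,0,0]], "spin": [0,0,0,0,0,0,0,0,0,0,0,0], "squeeze": 20}}

```text
time_s: 42.63
position: [0.5811, -0.1694, 0.0218]
orientation: [-2.106, -2.331, 0.0]
ft_force: [-0.3, -0.0, -1.1]
finger_gap: 0.0597
gripper_force: 20.0
```

Emit:
{"api": "move_arm", "payload": {"gripper": [-1,-1,-1,-1,0.8,0.8,0.8,0.8,0.8,0.8], "travel": [[0.001,0,0],[0.001,0,0],[0,0,0],[0,0,0],[0,0,0],[0,0,0],[0,0,0],[0,0,0],[0,0,0],[0,0,0]], "spin": [0,0,0,0,0,0,0,0,0,0]}}

```text
time_s: 43.47
position: [0.581, -0.1671, 0.0218]
orientation: [-2.105, -2.331, -0.0]
ft_force: [-0.2, -0.8, 0.3]
finger_gap: 0.0778
gripper_force: 0.0
```

Emit:
{"api": "move_arm", "payload": {"gripper": [0.9,0.9,1,1,1,1,1,1], "travel": [[0,0,-0.02],[0,0,-0.03],[-0.01,0,-0.03],[-0.03,0,-0.02],[-0.03,0,0],[0,0,0],[0,0,0],[0,0,0]], "spin": [0,0,0,0,0,0,0,0]}}

```text
time_s: 44.13
position: [0.5878, -0.2364, 0.1213]
orientation: [-2.105, -2.33, -0.001]
ft_force: [0.4, 0.5, -0.7]
finger_gap: 0.0872
gripper_force: 0.0
```

```bash
python3 - <<'E'
from h import *
s=robot.observe();print(s["position"],yaw(),s["ft_force"],s["finger_gap"])
C=cam("wrist",s);im=robot.snapshot("wrist");cv2.imwrite("pics/w18.png",im[:,:,::-1])
for n,z in (("pad_mid",.028),("board_mid",.018)):
  for r in robot.silhouettes("wrist",n)[:3]:
    c,sz,a=rects(C,r["region"],z);print(n,round(r["p"],2),np.round(r["rect"]),np.round(c,4),sz,round(a,3))
for r in range(20,215,6): print(r,[int(v) for v in im[r,186:316:5].mean(1)])
print([tuple(int(q) for q in im[r,252]) for r in range(120,225,3)])
E
```

```text
[ 0.58777999 -0.23641142  0.12133376] 1.6722452834672927 [ 0.38091836  0.47280472 -0.7452974 ] 0.08723209397134547
pad_mid 0.88 [207.  10. 293. 154.] [ 0.5789 -0.1535] (100, 60) -1.475
pad_mid 0.71 [  0.  62.  52. 196.] [ 0.4148 -0.2077] (101, 39) 1.467
board_mid 0.28 [208.   7. 295. 156.] [ 0.5788 -0.1529] (105, 63) -1.47
20 [137, 141, 143, 144, 114, 91, 88, 86, 85, 87, 86, 85, 87, 88, 89, 92, 92, 89, 105, 121, 119, 227, 205, 202, 208, 203]
26 [139, 141, 142, 142, 107, 96, 87, 88, 92, 91, 86, 89, 92, 92, 89, 91, 86, 92, 123, 118, 123, 229, 205, 205, 205, 202]
32 [143, 143, 142, 143, 104, 97, 84, 86, 85, 84, 81, 86, 83, 84, 81, 83, 85, 107, 111, 114, 112, 229, 206, 203, 209, 208]
38 [142, 141, 143, 143, 110, 99, 84, 84, 83, 82, 83, 84, 86, 83, 85, 87, 86, 111, 114, 110, 114, 230, 207, 207, 207, 202]
44 [143, 141, 143, 142, 106, 104, 85, 85, 82, 82, 88, 88, 89, 86, 85, 102, 115, 114, 113, 113, 116, 236, 208, 206, 207, 203]
50 [141, 145, 144, 141, 117, 111, 84, 81, 86, 87, 85, 85, 86, 86, 112, 114, 115, 114, 114, 115, 113, 240, 208, 210, 209, 207]
56 [143, 146, 146, 144, 129, 119, 84, 
[... 3214 characters left out ...]
5, 64, 55, 60, 62, 64, 62, 57, 65, 65, 60, 61, 62]
212 [88, 88, 84, 83, 87, 88, 80, 84, 77, 63, 59, 58, 62, 62, 61, 57, 65, 65, 58, 57, 58, 61, 60, 60, 59, 63]
[(240, 240, 236), (241, 243, 238), (240, 242, 236), (241, 242, 237), (215, 217, 212), (236, 237, 230), (241, 242, 237), (240, 241, 236), (227, 229, 222), (241, 242, 238), (243, 244, 241), (211, 215, 208), (138, 143, 146), (139, 143, 147), (141, 141, 150), (139, 140, 146), (91, 77, 69), (86, 66, 53), (87, 68, 53), (88, 67, 54), (107, 78, 59), (100, 75, 55), (89, 67, 53), (87, 65, 51), (83, 62, 48), (83, 58, 43), (86, 63, 47), (86, 63, 48), (86, 60, 45), (85, 61, 47), (85, 60, 47), (83, 56, 37), (83, 58, 42), (81, 57, 39), (80, 51, 39)]
```

```bash
python3 - <<'E'
from h import *
C=cam("wrist");im=cv2.cvtColor(cv2.imread("pics/w18.png"),cv2.COLOR_BGR2RGB)
for r in (30,60,90,110,130,150): print(r,[tuple(int(v) for v in im[r,c]) for c in list(range(203,213))],'|',[tuple(int(v) for v in im[r,c]) for c in range(288,297)])
t=unproj(C,[(250,155.5)],.028);e=unproj(C,[(250,168)],.012);ax=np.array([-.1013,.9949]);print("tail-edge",(t-e)[0,:2]@ax)
k=np.array([[r,(np.argmax(np.abs(np.diff(im[r,198:218,2].astype(int))))+198.5),(np.argmax(np.abs(np.diff(im[r,280:300,0].astype(int))))+280.5)] for r in range(70,150,4)],float)
L=unproj(C,k[:,[1,0]],.028);R=unproj(C,k[:,[2,0]],.028);M=(L+R)/2;f=np.polyfit(M[:,1],M[:,0],1);print("pad yaw",np.arctan(-f[0]),"mid",M.mean(0),"w",np.median(np.linalg.norm(L-R,axis=1)))
for n in("top","side"):
    s=robot.snapshot(n);h=cv2.cvtColor(s,cv2.COLOR_RGB2HSV)
    c=proj(cam(n),[[.583,-.2,.02],[.581,-.17,.02]]);print(n,c.round(0).tolist())
    x,y=c.mean(0).astype(int)
    for r in range(y-14,y+15,2): print(r,[f"{a}/{b}/{d}" for a,b,d in h[r,x-22:x+28:3].tolist()]) if n=="top" else 0
# trail edges in picture: lines
E
```

```text
30 [(144, 145, 153), (137, 138, 145), (120, 123, 128), (100, 103, 103), (131, 132, 127), (163, 165, 158), (163, 166, 157), (118, 132, 124), (77, 109, 98), (61, 101, 89)] | [(84, 139, 132), (110, 155, 146), (181, 203, 189), (230, 233, 227), (236, 238, 233), (226, 227, 226), (211, 215, 219), (202, 205, 215), (201, 206, 214)]
60 [(141, 142, 150), (139, 141, 150), (137, 140, 148), (124, 128, 133), (120, 121, 120), (150, 152, 146), (174, 175, 167), (165, 168, 159), (114, 131, 119), (75, 105, 90)] | [(122, 165, 139), (188, 210, 191), (233, 235, 229), (237, 238, 234), (224, 225, 224), (211, 214, 218), (202, 205, 214), (200, 205, 214), (204, 210, 217)]
90 [(139, 142, 149), (142, 145, 151), (145, 146, 153), (135, 140, 146), (133, 136, 139), (133, 133, 132), (164, 163, 158), (178, 181, 173), (174, 178, 168), (162, 161, 156)] | [(235, 236, 230), (240, 240, 235), (235, 236, 231), (224, 226, 226), (206, 210, 215), (200, 206, 213), (204, 207, 215), (202, 205, 215), (199, 204, 212)]
110 [(141, 144, 150), (142, 144, 153), (142, 146, 148), (139, 143, 149), (140, 143, 148), (146, 150, 152), (193, 194,
[... 3669 characters left out ...]
55/166', '65/32/184', '45/16/221', '30/7/233', '30/10/230', '0/0/255', '0/0/255', '0/0/255', '0/0/255', '30/6/248', '113/12/185', '9/111/108', '10/144/133', '8/116/127', '112/33/85', '109/33/85']
186 ['22/21/214', '20/29/194', '17/39/170', '15/20/179', '16/19/172', '12/20/165', '150/3/167', '117/12/186', '116/11/184', '116/12/175', '117/12/196', '111/12/209', '8/75/133', '11/144/143', '9/126/140', '110/37/82', '111/29/87']
188 ['113/11/179', '113/10/199', '114/12/212', '113/11/213', '117/11/213', '117/11/214', '117/11/215', '117/11/216', '120/11/215', '117/12/216', '116/9/217', '120/11/217', '4/38/156', '10/147/134', '9/133/140', '105/7/76', '111/30/85']
side [[271.0, 178.0], [268.0, 182.0]]
```

The pad covers the board with no brown showing on any side, its yaw of 0.1016 matches the stapler, and the tail sits where it should. To be sure of the y fit I'll tap both tail ends towards the stop with shut fingers.

Emit:
{"api": "move_arm", "payload": {"gripper": [-1,-1,-1,-1,-1,-1,-1,-1,-1,-1,-1,-1,-1,-1,-1,-1,-1,-1], "travel": [[-0.005,-0.002,0],[0,0,0],[0,0,0],[0,0,0],[0,0,0],[0,0,0],[0,0,0],[0,0,0],[0,0,0],[0,0,0.03],[0,0,0.03],[0,0,0.028],[0,0,0.01],[0,0,0],[0.01,0,0],[0.01,0,0],[0,0,0],[0,0,0]], "spin": [0,0,0,0,0,0,0,0,0,0,0,0,0,0,0,0,0,0]}}

```text
time_s: 45.88
position: [0.5857, -0.2211, 0.0256]
orientation: [2.102, 2.332, 0.001]
ft_force: [0.2, -0.7, -0.9]
finger_gap: 0.0005
gripper_force: 0.0
```

Emit:
{"api": "move_arm", "payload": {"gripper": [-1,-1,-1,-1,-1,-1,-1,-1], "travel": [[0,0,0.003],[0.003,0,0],[0.003,0,0],[0.002,0,0],[0.001,0,0],[0,0,0],[0,0,0],[0,0,0]], "spin": [0,0,0,0,0,0,0,0]}}

```text
time_s: 46.55
position: [0.5839, -0.2154, 0.0211]
orientation: [2.106, 2.328, -0.002]
ft_force: [1.5, -5.3, -0.4]
finger_gap: 0.0003
gripper_force: 2.8
```

Emit:
{"api": "move_arm", "payload": {"gripper": [-1,-1,-1,-1,-1], "travel": [[0.001,0,0],[0.001,0,0],[0,0,0],[0,0,0],[0,0,0]], "spin": [0,0,0,0,0]}}

```text
time_s: 46.97
position: [0.584, -0.2153, 0.0214]
orientation: [2.106, 2.325, -0.003]
ft_force: [3.3, -9.6, -0.8]
finger_gap: 0.001
gripper_force: 5.1
```

Firm against the stop. Next I retract, go over the button and press.

Emit:
{"api": "move_arm", "payload": {"gripper": [-1,-1,-1,-1,-1,-1,-1,-1,-1,-1,-1,-1,-1,-1,-1,-1,-1], "travel": [[-0.009,0,0],[-0.008,0,0],[0,0,-0.02],[0,0,-0.04],[0,0,-0.04],[0,0,-0.04],[0,0,-0.03],[0.036,0,0],[0.036,0,0],[0.036,0,0],[0.036,0,0],[0,0,0],[0,0,0.02],[0,0,0.015],[0,0,0],[0,0,0],[0,0,0]], "spin": [0,0,0,0,0,0,0,0,0,0,0,0,0,0,0,0,0]}}

```text
time_s: 48.38
position: [0.571, -0.0852, 0.1566]
orientation: [2.106, 2.331, 0.001]
ft_force: [0.1, -0.0, -0.4]
finger_gap: 0.0005
gripper_force: 0.0
```

```bash
python3 - <<'E'
from h import *
s=robot.observe();print(s["position"],yaw(),s["ft_force"])
C=cam("wrist",s);im=robot.snapshot("wrist");cv2.imwrite("pics/w19.png",im[:,:,::-1])
for o in blob(C,im,(0,180,100),(6,255,255),.127,(150,150,350,330),10): print("red",o)
for o in blob(C,im,(5,180,120),(20,255,255),.12,(180,0,320,260),60): print("tab",o)
plan([.5705,-.087,.145])
E
```

```text
[ 0.57096226 -0.08516976  0.15655579] 1.6721411300969544 [ 0.06995122 -0.00824239 -0.44257592]
red (np.int32(426), array([251. , 213.1]), array([ 0.5709, -0.077 ]), (22, 12), np.float64(-0.027))
travel [-0.0018 -0.0008  0.0118] spin None tilt [ 0.001  0.    -1.   ]
```

Emit:
{"api": "move_arm", "payload": {"gripper": [-1,-1,-1,-1,-1,-1,-1,-1,-1], "travel": [[0,0,0.01],[0,0,0.008],[0,0,0.004],[0,0,0.003],[0,0,0.002],[0,0,0.001],[0,0,0],[0,0,0],[0,0,0]], "spin": [0,0,0,0,0,0,0,0,0]}}

```text
time_s: 49.18
position: [0.5704, -0.0852, 0.1293]
orientation: [2.106, 2.331, -0.002]
ft_force: [-6.5, 0.1, 16.4]
finger_gap: 0.0006
gripper_force: 8.5
```

Bottomed at 16 N. Next I release and back off.

Emit:
{"api": "move_arm", "payload": {"gripper": [-1,-1,-1,-1,-1,-1,-1,-1], "travel": [[0,0,0.0005],[0,0,0],[0,0,-0.01],[0,0,-0.03],[0,0,-0.04],[0,0,-0.04],[0,0,0],[0,0,0]], "spin": [0,0,0,0,0,0,0,0]}}

```text
time_s: 49.85
position: [0.5718, -0.0848, 0.2498]
orientation: [2.103, 2.328, 0.003]
ft_force: [-0.6, 0.1, -1.9]
finger_gap: 0.0003
gripper_force: 0.0
```

Emit:
{"api": "move_arm", "payload": {"gripper": [-1,-1,-1,-1,-1,-1,-1,-1], "travel": [[-0.036,0,0],[-0.036,0,0],[-0.036,0,0],[-0.036,0,0],[0,0,0],[0,0,0],[0,0,0],[0,0,0]], "spin": [0,0,0,0,0,0,0,0]}}

```text
time_s: 50.52
position: [0.5851, -0.2266, 0.2466]
orientation: [-2.103, -2.332, -0.0]
ft_force: [0.2, 0.9, -0.3]
finger_gap: 0.0004
gripper_force: 0.0
```

```bash
python3 - <<'E'
from h import *
s=robot.observe();print(s["position"],yaw(),s["ft_force"])
C=cam("wrist",s);im=robot.snapshot("wrist");cv2.imwrite("pics/w20.png",im[:,:,::-1])
for r in robot.silhouettes("wrist","pad_mid")[:3]:
    c,sz,a=rects(C,r["region"],.028);print(round(r["p"],2),np.round(r["rect"]),np.round(c,4),sz,round(a,3))
for o in blob(C,im,(0,180,100),(6,255,255),.127,(150,0,350,230),30): print("red",o)
for o in blob(C,im,(10,70,80),(24,200,255),.018,(180,40,320,230),20)[:4]: print("brown",o)
e=[r for r in range(80,225)]; print([int(im[r,252].mean()) for r in range(90,225,2)])
t=robot.snapshot("top")
for o in blob(cam("top"),t,(5,180,120),(20,255,255),.12,(190,160,260,200),5): print("tab",o)
E
```

```text
[ 0.58507456 -0.22659599  0.24663258] 1.6742731223695162 [ 0.19420721  0.92078443 -0.25901318]
0.96 [224.  50. 280. 144.] [ 0.5794 -0.1542] (98, 60) -1.467
0.9 [  7. 216.  66. 290.] [ 0.329 -0.354] (70, 44) 1.055
0.74 [ 49.  85. 110. 174.] [ 0.3916 -0.2063] (96, 44) -1.288
red (np.int32(538), array([250.7,   9.1]), array([ 0.571 , -0.0899]), (22, 15), np.float64(0.103))
brown (np.int32(9784), array([247.1, 186.4]), array([ 0.5823, -0.2062]), (207, 176), np.float64(-1.467))
brown (np.int32(102), array([318.2,  91.1]), array([ 0.6517, -0.1341]), (57, 3), np.float64(-1.41))
[245, 237, 244, 245, 244, 245, 238, 245, 245, 244, 242, 243, 245, 244, 245, 239, 245, 245, 245, 243, 241, 245, 245, 244, 236, 246, 246, 197, 162, 163, 159, 157, 106, 80, 79, 78, 81, 93, 92, 85, 76, 75, 77, 73, 78, 67, 75, 72, 70, 68, 67, 73, 68, 70, 66, 71, 67, 69, 71, 69, 68, 61, 64, 66, 66, 62, 61, 59]
tab (np.int32(15), array([224.7, 177.3]), array([0.5448, 0.0641]), (19, 5), np.float64(-1.393))
```

```bash
python3 -c "
from workcell import robot
print(robot.hand_in())"
```

```text
the job is handed in; nothing more can be done
None
```

I loaded both staple strips, pushed the rail home, stapled the calendar against the stop and released the button. The job is handed in at about 50 s of the 210 s allowed, with the bystanders left alone, but hand-in returned no verdict.

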